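Unstack interleaved battery packs and dock them for test

ROBOT

A 7-joint arm with a two-finger parallel gripper is mounted at the origin on a cart in front of the work surface, level with it; the furniture and walls round the work are solid. World frame = base frame: x ahead of the robot, y to its left, z up, the work surface at z = 0. Lengths are in m, angles in rad, forces in N, time in s.
With the tool pointing down it reaches from about 0.4 to 0.85 m from the base axis. Payload 10.4 kg.
Tool frame: the origin (TCP) lies midway between the tips of the shut fingers; the grasp point (between the pads) lies 19 mm behind it; z points along the fingers, y is the line along which they close (so a half turn about z gives the same grasp; the last joint's range is limited). The gripper opens to 87 mm and grips with 3 to 60 N. Pads are 19 mm wide; open, the fingers measure 117 mm over their backs; the gripper's body (75 mm by 190 mm) begins 51 mm behind the grasp point.
Start: joints at [-1.29, 0.332, -0.065, 1.46, 0.022, 1.35, -0.088], TCP at [0.187, 0.596, 0.199] pointing down, gripper open.
Joint ranges: [-2.6, 2.6], [-0.5, 2.12], [-1.47, 1.34], [0.16, 2.42], [-1.27, 4.41], [0.06, 2.06], [-2.6, 2.6]. Speed limits (rad/s): [2.22, 2.22, 2.79, 2.79, 3.14, 3.14, 3.14].

INTERFACE

Orientations are given as a unit quaternion [x, y, z, w].
In Python, from bench import r gives the robot as it stands.
- The arm moves only by the tool carry_out, never from a script. Its argument "steps" is a list that holds one entry, the list of rows, each a list of 6 numbers: the shift along the tool's x, y, z in cm, then the turn, a rotation vector about the tool's x, y, z in rad. In form: [[[dx, dy, dz, wx, wy, wz], ...]]. A call has 1 to 20 rows; each row is the pose to reach, as a shift and turn from the pose commanded when the call began, along the tool's axes at that moment; what a row does not reach only later rows make up. A row lasts 1/12 s, in which the tool goes at most 41.7 mm and 7.16 degrees, less where a joint would pass 70% of its speed; a pose out of reach is approached as far as the arm can. A call with a gripper value outside its range is refused whole. "hand" is the closure, from -1 (fully open) to 1 (shut), set as the call begins (left out, the last holds). The fingers move at their own pace and stop on an object; "squeeze" is the grip in N (left out, the last holds). Time passes only in rows, so rows that repeat a pose let the fingers close. It gives the time, the measured TCP pose, the force, the opening and the grip force at its end, in the units of the state.
- r.read_state(): the state, without advancing time (a new reading comes with each control period).
- r.camera(name): name is "scene" or "top" or "wrist"; returns the picture (420x560x3 uint8, red, green, blue); there is no depth.
- r.camera_params(name): a dict with "fx", "fy", "cx", "cy" (pixels), "view" (4x4, takes a point from world to camera coordinates). Camera axes: x right, y up, looking along -z (the intrinsics and any distortion apply to the point x, -y, -z); pixel columns grow to the right and rows downward; lengths in m; the calibration is good to about 2 mm. A picture is of the moment at which its call begins: read the wrist's pose just before it. camera_params takes no time and is no camera call; for the wrist camera it gives the pose at the moment of the call.
- r.close_job(): hands the job in; it is judged then, once.
The state is a dict: "time": time; "joint_positions": joint angles; "joint_vel": joint speeds; "joint_torque": joint torques, N m; "ee_pos": TCP position; "eef_rot": TCP orientation; "ft_force": force on the tool from outside, world axes, zero at the start; "torque": the same for the moment, N m; "width": finger opening in m; "grip_force": force on a finger pad.
Only numpy, scipy, OpenCV 4.12 (cv2) and the standard library are available. Lean on these libraries where they do the work, as an engineer would, in place of code of your own. Each camera call takes 0.05 s, during which the arm holds its last target. There are 200 camera calls.

TASK

The stack on the bench holds battery packs with loose metal spacer plates between them. Unstack it: put all the packs in one pile, lying flat and squarely, on the dark area of the carrier board, and all the spacer plates in their own neat flat pile on the cork pad; then slide the loaded board along the bench, without lifting it, until it is fully home and square in the low U-shaped dock in front of it. Leave the tape roll and the screwdriver in front alone.

Things in the scene. Friction and masses are not known exactly. Their poses are not given: they have to be found in the camera images.
- board: loose flat carrier board on the open side of the dock, 144 (x) x 84 (y) x 8 mm, 0.45 kg; origin: middle of its underside. Dark area for the packs: centred at x = -22 mm, surface 8 mm up. Upright grip block, 32 (x) x 16 (y) mm, centred at x = +50 mm, top 43 mm up: pinch its 16 mm to slide the board, or push the board's edge. The +x end enters the dock first.
- dock: fixed U of metal bars 12 mm wide, 7 mm high, open at its -x side; origin: at bench level, where the board's origin lies (axes parallel) when fully home. Inner faces: end bar x = +72 mm, which the board's end then touches; side bars y = +-50 mm (8 mm play each side), reaching from x = +20 to +72 mm.
- pad: fixed thin cork pad for the pile of spacers, 110 (x) x 82 (y) x 4 mm; origin: middle of its underside, on the bench. It lies beside the dock; the two change sides from start to start. The stack stands on the bench just on the robot's side of the pad.
- pack1 (a point): battery pack, a flat blue block 75 long x 52 wide x 9 mm thick, 58 g; this point is the middle of the block's underside; x runs along the 75 mm length, z up. Short thin leads hang out about 45 mm at the -x end (limp, in nobody's way). Grip it across the 52 mm width. Lowest in the stack.
- pack2 (a point): battery pack, a flat blue block 75 long x 52 wide x 9 mm thick, 58 g; this point is the middle of the block's underside; x runs along the 75 mm length, z up. Short thin leads hang out about 45 mm at the -x end (limp, in nobody's way). Grip it across the 52 mm width. Pack 2 counted from below, over spacer1.
- pack3 (a point): battery pack, a flat blue block 75 long x 52 wide x 9 mm thick, 58 g; this point is the middle of the block's underside; x runs along the 75 mm length, z up. Short thin leads hang out about 45 mm at the -x end (limp, in nobody's way). Grip it across the 52 mm width. Pack 3 counted from below, over spacer2.
- pack4 (a point): battery pack, a flat blue block 75 long x 52 wide x 9 mm thick, 58 g; this point is the middle of the block's underside; x runs along the 75 mm length, z up. Short thin leads hang out about 45 mm at the -x end (limp, in nobody's way). Grip it across the 52 mm width. Pack 4 counted from below, over spacer3. Sometimes absent; what was above then lies on what was below.
- pack5 (a point): battery pack, a flat blue block 75 long x 52 wide x 9 mm thick, 58 g; this point is the middle of the block's underside; x runs along the 75 mm length, z up. Short thin leads hang out about 45 mm at the -x end (limp, in nobody's way). Grip it across the 52 mm width. Pack 5 counted from below, over spacer4. Sometimes absent; what was above then lies on what was below.
- spacer1: rigid spacer plate of bare metal, 90 (x) x 62 (y) x 8 mm, 100 g; origin: middle of its underside. It stands out 5 mm beyond the packs on each long side. In the stack it lies over pack1.
- spacer2: rigid spacer plate of bare metal, 90 (x) x 62 (y) x 8 mm, 100 g; origin: middle of its underside. It stands out 5 mm beyond the packs on each long side. In the stack it lies over pack2.
- spacer3: rigid spacer plate of bare metal, 90 (x) x 62 (y) x 8 mm, 100 g; origin: middle of its underside. It stands out 5 mm beyond the packs on each long side. In the stack it lies over pack3.
- spacer4: rigid spacer plate of bare metal, 90 (x) x 62 (y) x 8 mm, 100 g; origin: middle of its underside. It stands out 5 mm beyond the packs on each long side. In the stack it lies over pack4. Sometimes absent; what was above then lies on what was below.
- tape_roll: bystander: roll of masking tape lying flat, 104 mm across, 25 mm high; origin under its middle. Leave alone.
- driver: bystander: screwdriver with a yellow handle, 195 mm long, 28 mm thick, lying at the bench's front edge; origin under its middle. Leave alone.

How it is judged:
By the outcome, as a careful person would: the job done as asked, in the order asked, and still so for the second after the job is handed in, with the robot touching nothing.
Of p4, spacer4, p5 only 1 to 3 are there at a start; the rules pass over those that are not, and their reading is None.
At some moment in a run one of board may be knocked a few centimetres aside while the robot is not near it.
Once in a run the grip may slacken for a moment while it holds something.
It also fails if it takes over 208 s, if anything falls off the work surface, if the arm or the gripper's body presses on something with over 40 N, if the wrist force passes 120 N, or if a joint passes its speed limit or range.

## Working session

There is one attempt and no reset: what is moved stays moved. The work goes in short steps, Python scripts to look and compute and a tool call to move; the robot and the scene stay as the last step left them, time stands still between calls to the robot, and variables do not carry over. Pictures are saved under pics/ and viewed, at most 14 in all, crops included, and the job is handed in when it is done.

Besides the shell and the picture viewer there is one more tool, called after "Request:" by a JSON object that holds its "method" and its "body", one argument or row to a line. carry_out: Moves the arm, as the interface text tells. Its arguments: {"type":"object","properties":{"steps":{"type":"array","items":{"type":"array","items":{"type":"array","items":{"type":"number"}}}},"hand":{"type":"number"},"squeeze":{"type":"number"}},"required":["steps"]}

```bash
mkdir -p pics; ls; python3 - <<'E'
from bench import r
import cv2
print(r.read_state())
for n in("scene","top"):
    cv2.imwrite(f"pics/{n}0.png",r.camera(n)[:,:,::-1]); print(r.camera_params(n))
E
```

```text
pics
{'time': 0.0, 'joint_positions': array([-1.28962828,  0.33284787, -0.06467656,  1.46096644,  0.02160041,
        1.34991786, -0.08851015]), 'joint_vel': array([ 0.00108794, -0.00027426,  0.00049461,  0.0001493 , -0.00165566,
       -0.0008503 , -0.00080161]), 'joint_torque': array([ 2.10778616e-06, -6.23245025e+01,  2.44998594e-02, -3.89898920e+01,
       -6.14348240e-02,  3.96167336e-02,  1.55634057e-04]), 'ee_pos': array([0.1868397 , 0.5959593 , 0.19815691]), 'eef_rot': array([ 1.51305985e-01,  9.88486711e-01, -7.18612529e-04, -7.08021888e-05]), 'ft_force': array([0.33018553, 0.39482503, 0.28466683]), 'torque': array([ 0.00096347, -0.00955703, -0.01212304]), 'grip_force': 0.0, 'width': 0.08674080839165271}
{'fx': 460.417651545313, 'fy': 460.417651545313, 'cx': 279.2715176613124, 'cy': 212.1779155548878, 'view': array([[ 0.77784691, -0.6282614 , -0.01555004, -0.31242158],
       [ 0.35184699,  0.4148511 ,  0.83910802, -0.26599541],
       [-0.52072822, -0.65816881,  0.54374253, -0.58859693],
       [ 0.        ,  0.        ,  0.        ,  1.        ]])}
{'fx': 412.18734564594695, 'fy': 412.18734564594695, 'cx': 285.088641004085, 'cy': 205.68700631267507, 'view': array([[ 0.01084551, -0.99988628,  0.01047829,  0.07155455],
       [ 0.99730488,  0.01157675,  0.07244973, -0.46019813],
       [-0.0725628 ,  0.00966429,  0.99731702, -0.90393408],
       [ 0.        ,  0.        ,  0.        ,  1.        ]])}
```

View pics/scene0.png

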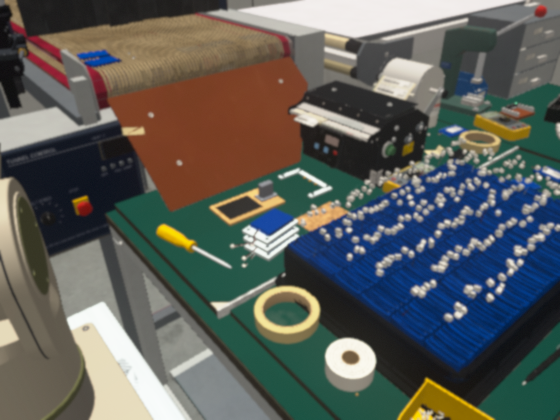

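View pics/top0.png

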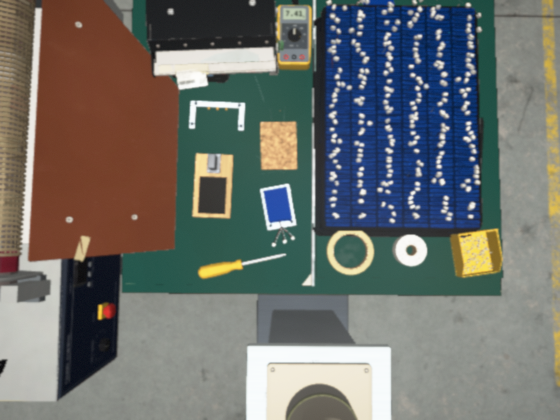

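The scene view shows the stack at (270,235) with a blue pack on top, the board at (245,205), the dock at (305,180) and the pad at (322,215). In the top view they are at (278,207), (212,185), (217,110) and (279,145). A rack stands to the right and a brown panel to the left.

```bash
cat > h.py <<'E'
from bench import r
import cv2, numpy as np
def ray(P,u,v):
    V=P["view"];R=V[:3,:3];c=-R.T@V[:3,3]
    d=R.T@np.array([(u-P["cx"])/P["fx"],-(v-P["cy"])/P["fy"],-1]);return c,d
def onz(P,u,v,z):
    c,d=ray(P,u,v);return c+d*(z-c[2])/d[2]
def proj(P,p):
    q=P["view"]@np.r_[p,1];return P["cx"]+P["fx"]*q[0]/-q[2],P["cy"]-P["fy"]*q[1]/-q[2]
def rect(P,cnt,z):
    pts=np.array([onz(P,u+0.0,v+0.0,z)[:2] for u,v in cnt.reshape(-1,2)],np.float32)
    (c,(w,h),a)=cv2.minAreaRect(pts)
    if w<h: a-=90
    a=(a+90)%180-90
    return np.array(c),max(w,h),min(w,h),a   # a: angle of long side from x, deg
def two(P,a,Q,b):
    c1,d1=ray(P,*a);c2,d2=ray(Q,*b)
    s=np.linalg.lstsq(np.c_[d1,-d2],c2-c1,rcond=None)[0]
    return (c1+d1*s[0]+c2+d2*s[1])/2
E
python3 - <<'E'
from h import *
T=r.camera_params("top");S=r.camera_params("scene")
im=cv2.imread("pics/top0.png");sc=cv2.imread("pics/scene0.png")
for n,uv,z in[("stack top",(278,207),.06),("board",(212,185),.008),("pad",(279,145),.004),("dock end",(217,103),.007),("panelR",(175,240),0),("rack corner z0",(315,232),0)]:
    print(n,onz(T,*uv,z).round(3))
print("panel tip",two(T,(178,100),S,(307,100)).round(3))
print("rack corner",two(T,(316,232),S,(287,247)).round(3))
print("panel low",two(T,(175,248),S,(172,208)).round(3))
c=cv2.resize(sc[170:280,190:350],None,fx=5,fy=5,interpolation=cv2.INTER_CUBIC);cv2.imwrite("pics/c1.png",c)
E
```

```text
stack top [0.453 0.092 0.06 ]
board [0.505 0.242 0.008]
pad [0.599 0.092 0.004]
dock end [0.694 0.235 0.007]
panelR [0.38  0.324 0.   ]
rack corner z0 [0.402 0.008 0.   ]
panel tip [0.657 0.259 0.199]
rack corner [0.41  0.005 0.072]
panel low [0.364 0.318 0.018]
```

View pics/c1.png

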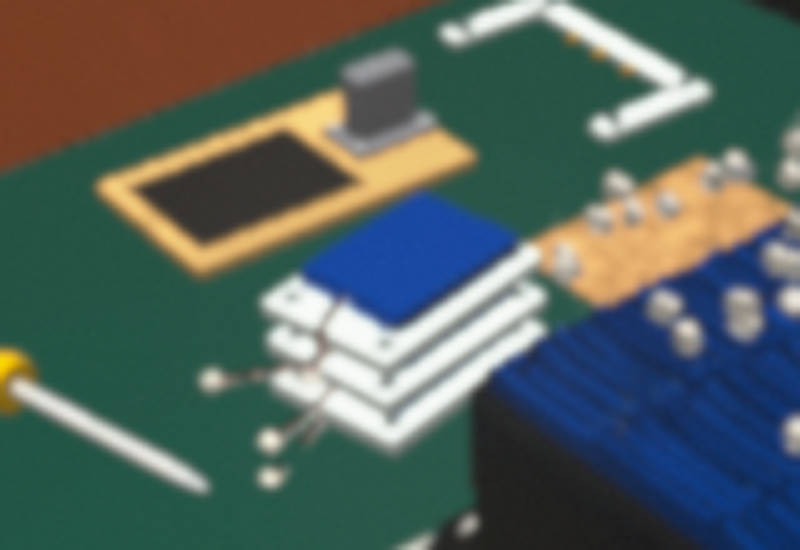

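```bash
python3 - <<'E'
from h import *
T=r.camera_params("top");S=r.camera_params("scene")
print(ray(S,0,0)[0].round(3))
for uv in[(190,205),(276,170)]: print("edge",onz(S,*uv,0).round(3))
print("top corners",two(T,(30,260),S,(110,95)).round(3),two(T,(178,80),S,(305,122)).round(3),two(T,(80,24),S,(287,77)).round(3),two(T,(69,220),S,(179,162)).round(3), "knob209", two(T,(160,216),S,(179,162)).round(3))
im=cv2.imread("pics/top0.png");hsv=cv2.cvtColor(im,cv2.COLOR_BGR2HSV)
def big(m,box):
    x0,y0,x1,y1=box;k=np.zeros_like(m);k[y0:y1,x0:x1]=m[y0:y1,x0:x1]
    return max(cv2.findContours(k,cv2.RETR_EXTERNAL,cv2.CHAIN_APPROX_NONE)[0],key=cv2.contourArea)
blue=cv2.inRange(hsv,(105,120,60),(130,255,255));tan=cv2.inRange(hsv,(8,50,110),(28,255,255));wh=cv2.inRange(hsv,(0,0,190),(180,60,255))
print("pack",rect(T,big(blue,(240,170,310,250)),.06))
print("spacer",rect(T,big(wh|blue,(250,170,306,232)),.05))
print("board",rect(T,big(tan|cv2.inRange(hsv,(0,0,0),(180,255,60)),(184,140,245,230)),.008))
print("pad",rect(T,big(tan,(250,110,308,180)),.004))
print("dock",rect(T,big(wh,(184,90,250,135)),.007))
E
```

```text
[ 0.03  -0.473  0.538]
edge [0.413 0.329 0.   ]
edge [0.662 0.335 0.   ]
top corners [0.349 0.514 0.218] [0.707 0.291 0.127] [0.796 0.465 0.177] [0.453 0.527 0.023] knob209 [0.419 0.335 0.102]
pack (array([0.45761582, 0.09383524]), 0.06805744767189026, 0.04648296535015106, 10.24077320098877)
spacer (array([0.45490384, 0.09221539]), 0.09112434089183807, 0.0647507756948471, 11.301534652709961)
board (array([0.50432861, 0.24096738]), 0.14592133462429047, 0.08630754798650742, -1.5478057861328125)
pad (array([0.59941679, 0.09319983]), 0.11138502508401871, 0.08450575917959213, 0.8739774227142334)
dock (array([0.66585338, 0.23566812]), 0.12466579675674438, 0.0644625648856163, 88.40015411376953)
```

Request:
{"method": "carry_out", "body": {
  "steps": [
    [[0,0,-8,0,0,0],[0,0,-15,0,0,0],[0,0,-20,0,0,0],[0,0,-20,0,0,0],[0,0,-20,0,0,0],[-39.7,-32.2,-20,0,0,-0.304],[-39.7,-32.2,-20,0,0,-0.304],[-39.7,-32.2,-20,0,0,-0.304],[-39.7,-32.2,-20,0,0,-0.304],[-39.7,-32.2,-20,0,0,-0.304],[-39.7,-32.2,-20,0,0,-0.304],[-39.7,-32.2,-20,0,0,-0.304],[-39.7,-32.2,-20,0,0,-0.304],[-39.7,-32.2,-20,0,0,-0.304],[-39.7,-32.2,-20,0,0,-0.304],[-39.7,-32.2,-20,0,0,-0.304],[-39.7,-32.2,-20,0,0,-0.304],[-39.7,-32.2,-20,0,0,-0.304],[-39.7,-32.2,-20,0,0,-0.304],[-39.7,-32.2,-20,0,0,-0.304]]
  ],
  "hand": -1,
  "squeeze": 15
}}

```text
time: 1.77
ee_pos: [0.4694, 0.1702, 0.3986]
eef_rot: [0.001, 1.0, 0.0, -0.0]
ft_force: [-0.6, 0.1, 0.2]
width: 0.0868
grip_force: 0.0
```

```bash
python3 - <<'E'
from h import *
s=r.read_state();print(s["ee_pos"],s["eef_rot"],s["joint_positions"].round(2))
P=r.camera_params("wrist");print(P)
cv2.imwrite("pics/w1.png",r.camera("wrist")[:,:,::-1])
np.save("w1.npy",P,allow_pickle=True)
E
```

```text
[0.4694256  0.17017928 0.39864104] [ 5.85184278e-04  9.99999770e-01  2.46980241e-05 -3.42862631e-04] [-0.75  0.01  0.31  1.42 -0.    1.71  1.14]
{'fx': 365.33984588524885, 'fy': 365.33984588524885, 'cx': 279.88093308916757, 'cy': 213.05790780658674, 'view': array([[ 3.03349275e-04,  9.99999762e-01,  6.19366375e-04,
        -1.71762141e-01],
       [-9.56611067e-01,  4.70650645e-04, -2.91367544e-01,
         5.42235560e-01],
       [-2.91367766e-01, -5.04106596e-04,  9.56610982e-01,
        -4.45160812e-01],
       [ 0.00000000e+00,  0.00000000e+00,  0.00000000e+00,
         1.00000000e+00]])}
```

View pics/w1.png

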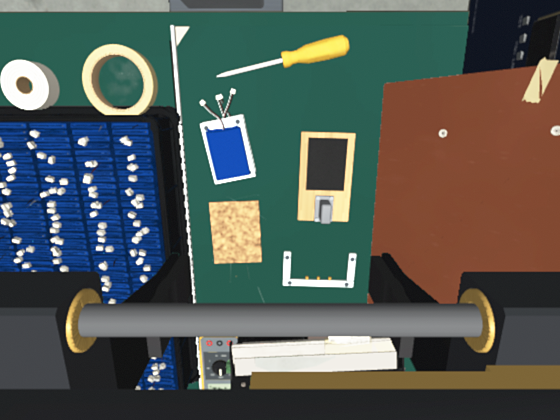

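The wrist view shows the stack at (228,150), pad at (236,232), board at (326,177) with its grip block at (324,209), and dock at (319,270).

```bash
python3 - <<'E'
from h import *
P=np.load("w1.npy",allow_pickle=True).item()
im=cv2.imread("pics/w1.png");hsv=cv2.cvtColor(im,cv2.COLOR_BGR2HSV)
def big(m,box):
    x0,y0,x1,y1=box;k=np.zeros_like(m);k[y0:y1,x0:x1]=m[y0:y1,x0:x1]
    return max(cv2.findContours(k,cv2.RETR_EXTERNAL,cv2.CHAIN_APPROX_NONE)[0],key=cv2.contourArea)
blue=cv2.inRange(hsv,(105,120,60),(130,255,255));tan=cv2.inRange(hsv,(8,50,110),(28,255,255));wh=cv2.inRange(hsv,(0,0,190),(180,60,255));dk=cv2.inRange(hsv,(0,0,0),(180,255,70))
for z in(.06,.069,.077):print("pack",z,rect(P,big(blue,(195,110,265,190)),z))
print("spacer",rect(P,big(wh|blue,(195,114,262,190)),.05))
print("board",rect(P,big(tan,(285,120,365,230)),.008))
print("dark",rect(P,big(dk,(300,130,352,195)),.008))
print("pad",rect(P,big(tan,(195,190,270,270)),.004))
print("dock",rect(P,big(wh,(275,240,365,292)),.007))
E
```

```text
pack 0.06 (array([0.45742092, 0.09665894]), 0.07279974967241287, 0.04914948344230652, 10.672785758972168)
pack 0.069 (array([0.4562465 , 0.09794074]), 0.07154927402734756, 0.048305198550224304, 10.672845840454102)
pack 0.077 (array([0.45520267, 0.09908018]), 0.07043766230344772, 0.04755474999547005, 10.672812461853027)
spacer (array([0.45378989, 0.09618431]), 0.0951550081372261, 0.06472838670015335, 11.397852897644043)
board (array([0.50536335, 0.24403596]), 0.14491920173168182, 0.08524841070175171, -1.619903564453125)
dark (array([0.48376888, 0.24475203]), 0.08047651499509811, 0.05836431682109833, -1.62957763671875)
pad (array([0.5998407 , 0.09676096]), 0.11128558963537216, 0.08335042744874954, 1.8824031352996826)
dock (array([0.66679072, 0.23862256]), 0.12466432899236679, 0.06525271385908127, 88.06575775146484)
```

```bash
python3 - <<'E'
from h import *
a=cv2.imread("pics/w1.png")[95:275,120:300];b=cv2.imread("pics/top0.png")[90:240,280:360]
a=cv2.resize(a,None,fx=3,fy=3,interpolation=2);b=cv2.resize(b,(288,540),interpolation=2)
cv2.imwrite("pics/c2.png",np.hstack([a[:540],b[:540]]) if a.shape[0]==540 else a)
E
cat > plan.py <<'E'
import json,sys,numpy as np
# usage: plan(wps) ; wp=(x,y,z,yawdeg,n) metres; start = last commanded
def plan(wps,start=None,save=True):
    s=np.array(start if start is not None else json.load(open("cmd.json")),float)
    p=s.copy();rows=[]
    for *w,n in wps:
        w=np.array([q if v is None else v for v,q in zip(w,p)],float)
        for i in range(1,n+1):
            q=p+(w-p)*(.5-.5*np.cos(np.pi*i/n) if n>3 else i/n)
            d=q-s;c,k=np.cos(np.radians(s[3])),np.sin(np.radians(s[3]))
            v=[-(c*d[0]+k*d[1])*100,(-k*d[0]+c*d[1])*100,-d[2]*100]
            rows.append([round(t,2)+0. for t in v]+[0,0,round(-np.radians(d[3]),3)+0.])
        p=w
    json.dump(list(p),open("cmd.json","w"))
    st=max(np.linalg.norm(np.diff([[0]*6]+rows,axis=0)[:,:3],axis=1))
    print(len(rows),"rows, max step cm",st.round(2));print(json.dumps([rows]))
E
```

```text
(no output)
```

View pics/c2.png

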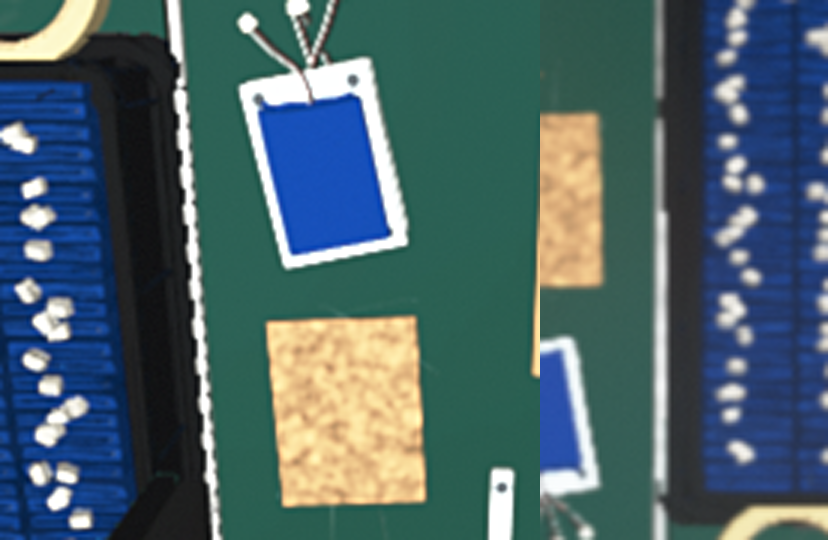

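The crop shows the rack's black side wall facing the stack. Its blue/black edge is at about wrist (152,128) and top column 324. A white strip lies on the bench at y of about 0.01.

```bash
python3 - <<'E'
from h import *
P=np.load("w1.npy",allow_pickle=True).item();T=r.camera_params("top")
for z in(0,.03,.05,.07,.09):
    a=onz(P,152,128,z);b=onz(P,162,220,z)
    f=lambda u,q:[onz(T,u,v,z)[1] for v in(200,)][0]
    print(z,"inner wrist",a[:2].round(3),b[:2].round(3),"top",round(f(324,0),3),"| outer wrist",onz(P,178,128,z)[:2].round(3),onz(P,184,170,z)[:2].round(3),"top",round(f(316,0),3))
from plan import plan
plan([(.4565,.095,.14,10.8,12),(.4565,.095,.0535,10.8,8)],start=[.4696,.1702,.3982,0])
E
```

```text
0 inner wrist [ 0.428 -0.028] [ 0.579 -0.026] top -0.012 | outer wrist [0.428 0.013] [0.494 0.017] top 0.006
0.03 inner wrist [ 0.426 -0.018] [ 0.569 -0.016] top -0.009 | outer wrist [0.426 0.021] [0.489 0.025] top 0.009
0.05 inner wrist [ 0.425 -0.011] [ 0.563 -0.01 ] top -0.007 | outer wrist [0.425 0.026] [0.485 0.03 ] top 0.011
0.07 inner wrist [ 0.423 -0.004] [ 0.556 -0.003] top -0.005 | outer wrist [0.423 0.032] [0.482 0.035] top 0.012
0.09 inner wrist [0.422 0.003] [0.55  0.004] top -0.003 | outer wrist [0.422 0.037] [0.478 0.041] top 0.014
20 rows, max step cm 3.48
[[[0.02, -0.13, 0.44, 0, 0, -0.003], [0.09, -0.5, 1.73, 0, 0, -0.013], [0.19, -1.1, 3.78, 0, 0, -0.028], [0.33, -1.88, 6.46, 0, 0, -0.047], [0.49, -2.79, 9.57, 0, 0, -0.07], [0.66, -3.76, 12.91, 0, 0, -0.094], [0.82, -4.73, 16.25, 0, 0, -0.119], [0.98, -5.64, 19.36, 0, 0, -0.141], [1.12, -6.42, 22.04, 0, 0, -0.161], [1.22, -7.02, 24.09, 0, 0, -0.176], [1.29, -7.39, 25.38, 0, 0, -0.185], [1.31, -7.52, 25.82, 0, 0, -0.188], [1.31, -7.52, 26.15, 0, 0, -0.188], [1.31, -7.52, 27.09, 0, 0, -0.188], [1.31, -7.52, 28.49, 0, 0, -0.188], [1.31, -7.52, 30.14, 0, 0, -0.188], [1.31, -7.52, 31.8, 0, 0, -0.188], [1.31, -7.52, 33.2, 0, 0, -0.188], [1.31, -7.52, 34.14, 0, 0, -0.188], [1.31, -7.52, 34.47, 0, 0, -0.188]]]
```

Request:
{"method": "carry_out", "body": {
  "steps": [
    [[0.1,-0.5,1.7,0,0,-0.013],[0.3,-1.9,6.4,0,0,-0.047],[0.5,-2.8,9.6,0,0,-0.07],[0.7,-3.8,12.9,0,0,-0.094],[0.8,-4.7,16.2,0,0,-0.119],[1.0,-5.6,19.4,0,0,-0.141],[1.1,-6.4,22.0,0,0,-0.161],[1.2,-7.0,24.1,0,0,-0.176],[1.31,-7.5,25.8,0,0,-0.188],[1.31,-7.52,26.2,0,0,-0.188],[1.31,-7.52,27.1,0,0,-0.188],[1.31,-7.52,28.5,0,0,-0.188],[1.31,-7.52,30.1,0,0,-0.188],[1.31,-7.52,31.8,0,0,-0.188],[1.31,-7.52,33.2,0,0,-0.188],[1.31,-7.52,34.1,0,0,-0.188],[1.31,-7.52,34.47,0,0,-0.188],[1.31,-7.52,34.47,0,0,-0.188]]
  ],
  "hand": -1
}}

```text
time: 3.32
ee_pos: [0.4563, 0.0958, 0.0541]
eef_rot: [-0.094, 0.996, -0.0, -0.0]
ft_force: [0.0, 0.4, 0.6]
width: 0.0867
grip_force: 0.0
```

```bash
python3 - <<'E'
from plan import plan
# close 5, lift, travel to above board
plan([(.4565,.095,.0535,10.8,5),(.4565,.095,.09,10.8,4),(.483,.243,.09,-1.6,9)])
E
```

```text
18 rows, max step cm 2.61
[[[0.0, 0.0, 0.0, 0, 0, 0.0], [0.0, 0.0, 0.0, 0, 0, 0.0], [0.0, 0.0, 0.0, 0, 0, 0.0], [0.0, 0.0, 0.0, 0, 0, 0.0], [0.0, 0.0, 0.0, 0, 0, 0.0], [0.0, 0.0, -0.53, 0, 0, 0.0], [0.0, 0.0, -1.82, 0, 0, 0.0], [0.0, 0.0, -3.12, 0, 0, 0.0], [0.0, 0.0, -3.65, 0, 0, 0.0], [-0.16, 0.42, -3.65, 0, 0, 0.007], [-0.63, 1.64, -3.65, 0, 0, 0.025], [-1.34, 3.51, -3.65, 0, 0, 0.054], [-2.22, 5.8, -3.65, 0, 0, 0.089], [-3.15, 8.24, -3.65, 0, 0, 0.127], [-4.03, 10.53, -3.65, 0, 0, 0.162], [-4.75, 12.4, -3.65, 0, 0, 0.191], [-5.21, 13.62, -3.65, 0, 0, 0.21], [-5.38, 14.04, -3.65, 0, 0, 0.216]]]
```

Request:
{"method": "carry_out", "body": {
  "steps": [
    [[0,0,0,0,0,0],[0,0,0,0,0,0],[0,0,0,0,0,0],[0,0,0,0,0,0],[0,0,0,0,0,0],[0,0,0,0,0,0],[0,0,0,0,0,0],[0,0,0,0,0,0]]
  ],
  "hand": 1,
  "squeeze": 15
}}

```text
time: 3.98
ee_pos: [0.4564, 0.0952, 0.0543]
eef_rot: [-0.094, 0.996, 0.0, 0.0]
ft_force: [-1.1, -0.2, -0.7]
width: 0.0414
grip_force: 0.0
```

Request:
{"method": "carry_out", "body": {
  "steps": [
    [[0,0,-0.5,0,0,0],[0,0,-1.8,0,0,0],[0,0,-3.1,0,0,0],[0,0,-3.65,0,0,0],[-0.16,0.42,-3.65,0,0,0.007],[-0.63,1.64,-3.65,0,0,0.025],[-1.34,3.51,-3.65,0,0,0.054],[-2.22,5.8,-3.65,0,0,0.089],[-3.15,8.24,-3.65,0,0,0.127],[-4.03,10.53,-3.65,0,0,0.162],[-4.75,12.4,-3.65,0,0,0.191],[-5.21,13.62,-3.65,0,0,0.21],[-5.38,14.04,-3.65,0,0,0.216],[-5.38,14.04,-3.65,0,0,0.216]]
  ]
}}

```text
time: 5.15
ee_pos: [0.4825, 0.2442, 0.0899]
eef_rot: [0.013, 1.0, -0.0, -0.0]
ft_force: [0.4, -0.9, 0.7]
width: 0.0001
grip_force: 0.0
```

```bash
python3 - <<'E'
from h import *
P=r.camera_params("wrist");np.save("w2.npy",P,allow_pickle=True)
cv2.imwrite("pics/w2.png",r.camera("wrist")[:,:,::-1])
s=r.read_state();print(s["ee_pos"],s["width"],s["grip_force"])
E
```

```text
[0.48264285 0.24285923 0.0901086 ] 0.0004641653291181234 0.0
```

View pics/w2.png

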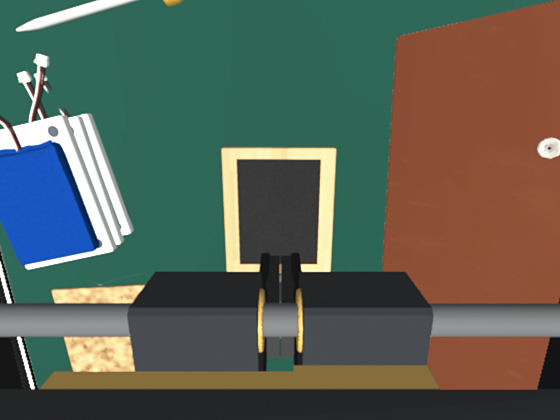

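Nothing was gripped: the fingers closed above the pack. The view shows the board clear at (279,210) and the stack still standing at (50,190). I'll measure the stack height by triangulation.

```bash
python3 - <<'E'
from h import *
T=r.camera_params("top");S=r.camera_params("scene");W=np.load("w1.npy",allow_pickle=True).item();W2=np.load("w2.npy",allow_pickle=True).item()
def corners(f,box,P=None):
    im=cv2.imread(f);hsv=cv2.cvtColor(im,cv2.COLOR_BGR2HSV);m=cv2.inRange(hsv,(105,120,60),(130,255,255))
    x0,y0,x1,y1=box;k=np.zeros_like(m);k[y0:y1,x0:x1]=m[y0:y1,x0:x1]
    c=max(cv2.findContours(k,0,1)[0],key=cv2.contourArea);M=cv2.moments(c)
    return np.array([M["m10"]/M["m00"],M["m01"]/M["m00"]]),c
a,ca=corners("pics/top0.png",(240,170,310,250));b,cb=corners("pics/scene0.png",(240,200,300,240));w,_=corners("pics/w1.png",(195,110,265,190))
print(a,b,w)
print("T-S",two(T,a,S,b).round(4),"W-S",two(W,w,S,b).round(4),"T-W",two(T,a,W,w).round(4))
im=cv2.imread("pics/w2.png")[90:290,0:160];cv2.imwrite("pics/c3.png",cv2.resize(im,None,fx=3,fy=3,interpolation=2))
E
```

```text
[277.30196078 204.71424837] [271.35924309 220.93653566] [227.35396579 152.40404355]
T-S [0.4586 0.0934 0.059 ] W-S [0.4595 0.0956 0.0572] T-W [0.4598 0.0941 0.0432]
```

View pics/c3.png

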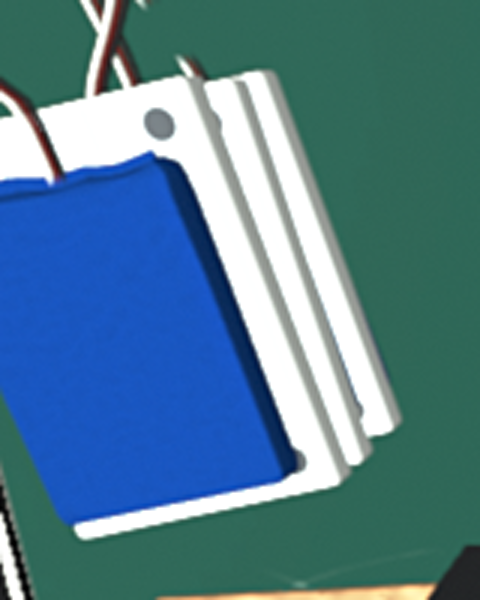

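```bash
python3 - <<'E'
from h import *
from plan import plan
P=np.load("w2.npy",allow_pickle=True).item()
im=cv2.imread("pics/w2.png");hsv=cv2.cvtColor(im,cv2.COLOR_BGR2HSV)
tan=cv2.inRange(hsv,(8,50,110),(28,255,255))[140:262,200:360]
k=np.where(tan)
# side edges of the board at rows
for v in(160,200,240):
    c=np.where(tan[v-140])[0]+200
    print(v,onz(P,c.min()-.5,v,.008)[:2].round(4),onz(P,c.max()+.5,v,.008)[:2].round(4))
ys=np.where(tan[:,279-200])[0]+140;print("near edge",onz(P,279,ys.min()-.5,.008).round(4))
g=np.diff(ys);i=np.argmax(g);print("dark from",onz(P,279,ys[i]+.5,.008).round(4),"to",onz(P,279,ys[i+1]-.5,.008).round(4))
plan([(None,None,.11,-1.6,2),(.458,.095,.11,10.8,9),(.458,.095,.05,10.8,7)])
E
```

```text
160 [0.4418 0.2029] [0.4439 0.2871]
200 [0.4721 0.2022] [0.4742 0.2861]
240 [0.5044 0.2015] [0.5066 0.2859]
near edge [0.4331 0.246  0.008 ]
dark from [0.4338 0.246  0.008 ] to [0.4338 0.246  0.008 ]
18 rows, max step cm 2.6
[[[0.0, 0.0, -1.0, 0, 0, 0.0], [0.0, 0.0, -2.0, 0, 0, 0.0], [0.06, -0.45, -2.0, 0, 0, -0.007], [0.24, -1.74, -2.0, 0, 0, -0.025], [0.52, -3.72, -2.0, 0, 0, -0.054], [0.86, -6.14, -2.0, 0, 0, -0.089], [1.22, -8.72, -2.0, 0, 0, -0.127], [1.56, -11.15, -2.0, 0, 0, -0.162], [1.84, -13.13, -2.0, 0, 0, -0.191], [2.02, -14.42, -2.0, 0, 0, -0.21], [2.09, -14.86, -2.0, 0, 0, -0.216], [2.09, -14.86, -1.7, 0, 0, -0.216], [2.09, -14.86, -0.87, 0, 0, -0.216], [2.09, -14.86, 0.33, 0, 0, -0.216], [2.09, -14.86, 1.67, 0, 0, -0.216], [2.09, -14.86, 2.87, 0, 0, -0.216], [2.09, -14.86, 3.7, 0, 0, -0.216], [2.09, -14.86, 4.0, 0, 0, -0.216]]]
```

Request:
{"method": "carry_out", "body": {
  "steps": [
    [[0,0,-1,0,0,0],[0,0,-2,0,0,0],[0.06,-0.45,-2,0,0,-0.007],[0.24,-1.74,-2,0,0,-0.025],[0.52,-3.72,-2,0,0,-0.054],[0.86,-6.14,-2,0,0,-0.089],[1.22,-8.72,-2,0,0,-0.127],[1.56,-11.15,-2,0,0,-0.162],[1.84,-13.13,-2,0,0,-0.191],[2.02,-14.42,-2,0,0,-0.21],[2.09,-14.86,-2,0,0,-0.216],[2.09,-14.86,-1.7,0,0,-0.216],[2.09,-14.86,-0.8,0,0,-0.216],[2.09,-14.86,0.4,0,0,-0.216],[2.09,-14.86,1.7,0,0,-0.216],[2.09,-14.86,2.9,0,0,-0.216],[2.09,-14.86,3.7,0,0,-0.216],[2.09,-14.86,4.0,0,0,-0.216],[2.09,-14.86,4.0,0,0,-0.216]]
  ],
  "hand": -1
}}

```text
time: 6.78
ee_pos: [0.4574, 0.0955, 0.0499]
eef_rot: [-0.094, 0.996, -0.0, -0.001]
ft_force: [-0.2, 1.0, 0.6]
width: 0.0874
grip_force: 0.0
```

Request:
{"method": "carry_out", "body": {
  "steps": [
    [[0,0,0,0,0,0],[0,0,0,0,0,0],[0,0,0,0,0,0],[0,0,0,0,0,0],[0,0,0,0,0,0],[0,0,0,0,0,0],[0,0,0,0,0,0],[0,0,0,0,0,0],[0,0,0,0,0,0]]
  ],
  "hand": 1,
  "squeeze": 12
}}

```text
time: 7.53
ee_pos: [0.458, 0.0952, 0.0507]
eef_rot: [-0.094, 0.996, 0.0, 0.0]
ft_force: [0.4, 0.9, -0.7]
width: 0.035
grip_force: 0.0
```

Request:
{"method": "carry_out", "body": {
  "steps": [
    [[0,0,0,0,0,0],[0,0,0,0,0,0],[0,0,0,0,0,0],[0,0,0,0,0,0],[0,0,0,0,0,0],[0,0,0,0,0,0],[0,0,0,0,0,0],[0,0,0,0,0,0],[0,0,0.2,0,0,0],[0,0,0.4,0,0,0],[0,0,0.4,0,0,0]]
  ],
  "hand": -1
}}

```text
time: 8.45
ee_pos: [0.4577, 0.0951, 0.0463]
eef_rot: [-0.094, 0.996, -0.0, -0.0]
ft_force: [0.8, -0.5, -0.0]
width: 0.0862
grip_force: 0.0
```

Request:
{"method": "carry_out", "body": {
  "steps": [
    [[0,0,0,0,0,0],[0,0,0,0,0,0],[0,0,0,0,0,0],[0,0,0,0,0,0],[0,0,0,0,0,0],[0,0,0,0,0,0],[0,0,0,0,0,0],[0,0,0,0,0,0],[0,0,0,0,0,0]]
  ],
  "hand": 1,
  "squeeze": 12
}}

```text
time: 9.2
ee_pos: [0.4579, 0.0952, 0.0467]
eef_rot: [-0.094, 0.996, 0.0, -0.0]
ft_force: [-0.0, -0.3, -0.1]
width: 0.0352
grip_force: 0.0
```

```bash
python3 - <<'E'
from h import *
cv2.imwrite("pics/s4.png",cv2.resize(r.camera("scene")[150:280,180:360,::-1],None,fx=4,fy=4,interpolation=2))
E
```

```text
(no output)
```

View pics/s4.png

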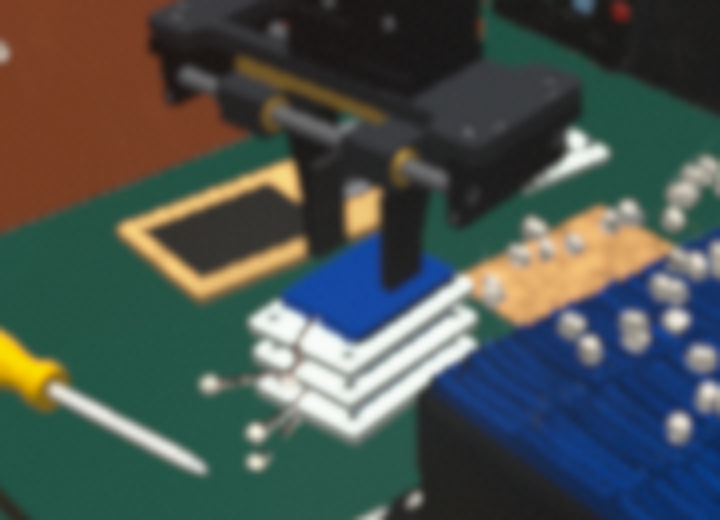

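The closed fingers end at crop (400,285), about scene pixel (280,221), over the pack's upper face. The layers are intact. I'll check where that tip projects.

```bash
python3 - <<'E'
from h import *
S=r.camera_params("scene")
for z in(.0467,.055,.06,.066):
  for y in (.095,.0776): print(z,y,np.round(proj(S,[.4614 if y<.09 else .458,y,z]),1))
print("pack top corners @.06/.045")
for z in(.06,.045):
  for dx,dy in((.0375,.026),(.0375,-.026),(-.0375,-.026),(-.0375,.026)):
    a=np.radians(10.8);print(z,np.round(proj(S,[.458+np.cos(a)*dx-np.sin(a)*dy,.095+np.sin(a)*dx+np.cos(a)*dy,z]),1))
s=r.read_state();print(s["ee_pos"],s["width"],s["ft_force"],s["time"])
E
```

```text
0.0467 0.095 [270.4 226.2]
0.0467 0.0776 [277.7 229.6]
0.055 0.095 [270.3 222.5]
0.055 0.0776 [277.6 225.9]
0.06 0.095 [270.3 220.3]
0.06 0.0776 [277.5 223.7]
0.066 0.095 [270.2 217.6]
0.066 0.0776 [277.5 220.9]
pack top corners @.06/.045
0.06 [272.9 207.2]
0.06 [293.8 216.5]
0.06 [267.4 234.6]
0.06 [246.2 224.2]
0.045 [273.1 213.7]
0.045 [293.8 223.1]
0.045 [267.6 241.4]
0.045 [246.6 230.8]
[0.45792139 0.0952359  0.04673964] 0.030705199677528768 [ 0.930679   -0.40975318  0.73214148] 9.25
```

Request:
{"method": "carry_out", "body": {
  "steps": [
    [[0,0,0,0,0,0],[0,0,0,0,0,0],[0,0,0,0,0,0],[0,0,0,0,0,0],[0,0,0,0,0,0],[0,0,0,0,0,0],[0,0,0,0,0,0],[0,0,0,0,0,0],[0,0,0.3,0,0,0],[0,0,0.6,0,0,0],[0,0,0.9,0,0,0],[0,0,0.9,0,0,0]]
  ],
  "hand": -1
}}

```text
time: 10.25
ee_pos: [0.4574, 0.0951, 0.037]
eef_rot: [-0.094, 0.996, -0.0, -0.001]
ft_force: [-0.4, 0.8, 0.1]
width: 0.0867
grip_force: 0.0
```

Request:
{"method": "carry_out", "body": {
  "steps": [
    [[0,0,0,0,0,0],[0,0,0,0,0,0],[0,0,0,0,0,0],[0,0,0,0,0,0],[0,0,0,0,0,0],[0,0,0,0,0,0],[0,0,0,0,0,0],[0,0,0,0,0,0]]
  ],
  "hand": 1,
  "squeeze": 12
}}

```text
time: 10.92
ee_pos: [0.458, 0.0952, 0.0378]
eef_rot: [-0.094, 0.996, 0.0, 0.0]
ft_force: [-0.2, 0.3, -0.3]
width: 0.0416
grip_force: 0.0
```

```bash
python3 - <<'E'
from h import *
s=r.read_state();print(s["ee_pos"],s["width"],s["grip_force"])
cv2.imwrite("pics/s5.png",cv2.resize(r.camera("scene")[150:280,180:360,::-1],None,fx=4,fy=4,interpolation=2))
E
```

```text
[0.45795123 0.09524902 0.03778061] 0.04155006057157618 0.0
```

View pics/s5.png

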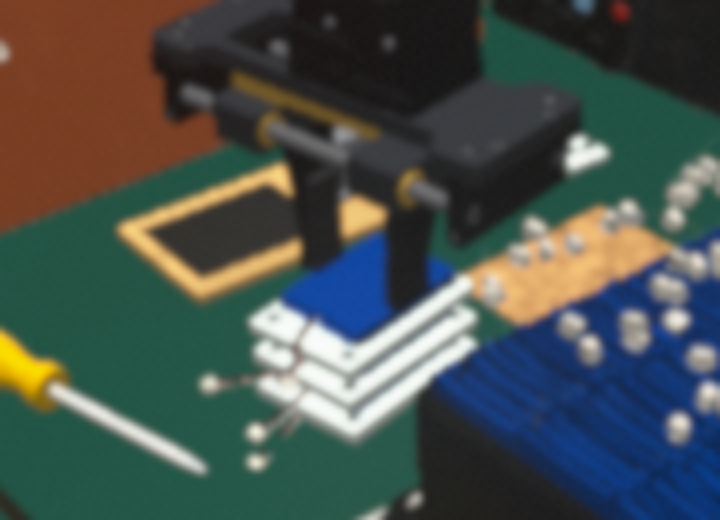

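The right finger's tip is at crop (405,305), scene about (281,226), still just above the pack's top. The fingers end roughly 2 cm above the reported TCP height, so I'll go lower.

Request:
{"method": "carry_out", "body": {
  "steps": [
    [[0,0,-0.3,0,0,0],[0,0,-0.3,0,0,0],[0,0,-0.3,0,0,0],[0,0,-0.3,0,0,0],[0,0,-0.3,0,0,0],[0,0,-0.3,0,0,0],[0,0,-0.3,0,0,0],[0,0,0,0,0,0],[0,0,0.3,0,0,0],[0,0,0.6,0,0,0],[0,0,0.6,0,0,0]]
  ],
  "hand": -1
}}

```text
time: 11.88
ee_pos: [0.4574, 0.095, 0.0309]
eef_rot: [-0.094, 0.996, -0.0, -0.001]
ft_force: [-0.4, -0.5, -0.8]
width: 0.0866
grip_force: 0.0
```

Request:
{"method": "carry_out", "body": {
  "steps": [
    [[0,0,0,0,0,0],[0,0,0,0,0,0],[0,0,0,0,0,0],[0,0,0,0,0,0],[0,0,0,0,0,0],[0,0,0,0,0,0],[0,0,0,0,0,0],[0,0,0,0,0,0],[0,0,0,0,0,0]]
  ],
  "hand": 1,
  "squeeze": 12
}}

```text
time: 12.63
ee_pos: [0.458, 0.0953, 0.0318]
eef_rot: [-0.094, 0.996, 0.0, 0.0]
ft_force: [0.4, 0.3, 0.8]
width: 0.0513
grip_force: 12.0
```

```bash
python3 - <<'E'
from h import *
s=r.read_state();print(s["ee_pos"],s["width"],s["grip_force"])
E
```

```text
[0.45798917 0.09525298 0.03181028] 0.051278169454605005 11.999450325965881
```

```bash
python3 - <<'E'
from h import *
from plan import plan
S=r.camera_params("scene")
for z in(.09,.108,.12,.135): print(z,np.round(proj(S,[.439,-.0053,z]),1))
plan([(None,None,.060,10.8,5),(.483,.2435,.060,-1.6,9),(.483,.2435,.005,-1.6,5)],start=[.458,.095,.031,10.8])
E
```

```text
0.09 [297.9 235.2]
0.108 [298.  226.3]
0.12 [298.  220.2]
0.135 [298.1 212.5]
19 rows, max step cm 2.62
[[[0.0, 0.0, -0.28, 0, 0, 0.0], [0.0, 0.0, -1.0, 0, 0, 0.0], [0.0, 0.0, -1.9, 0, 0, 0.0], [0.0, 0.0, -2.62, 0, 0, 0.0], [0.0, 0.0, -2.9, 0, 0, 0.0], [-0.16, 0.43, -2.9, 0, 0, 0.007], [-0.61, 1.65, -2.9, 0, 0, 0.025], [-1.31, 3.53, -2.9, 0, 0, 0.054], [-2.16, 5.83, -2.9, 0, 0, 0.089], [-3.07, 8.29, -2.9, 0, 0, 0.127], [-3.93, 10.59, -2.9, 0, 0, 0.162], [-4.63, 12.47, -2.9, 0, 0, 0.191], [-5.08, 13.69, -2.9, 0, 0, 0.21], [-5.24, 14.12, -2.9, 0, 0, 0.216], [-5.24, 14.12, -2.37, 0, 0, 0.216], [-5.24, 14.12, -1.0, 0, 0, 0.216], [-5.24, 14.12, 0.7, 0, 0, 0.216], [-5.24, 14.12, 2.07, 0, 0, 0.216], [-5.24, 14.12, 2.6, 0, 0, 0.216]]]
```

Request:
{"method": "carry_out", "body": {
  "steps": [
    [[0,0,-0.3,0,0,0],[0,0,-1.0,0,0,0],[0,0,-1.9,0,0,0],[0,0,-2.6,0,0,0],[0,0,-2.9,0,0,0],[-0.16,0.43,-2.9,0,0,0.007],[-0.61,1.65,-2.9,0,0,0.025],[-1.31,3.53,-2.9,0,0,0.054],[-2.16,5.83,-2.9,0,0,0.089],[-3.07,8.29,-2.9,0,0,0.127],[-3.93,10.59,-2.9,0,0,0.162],[-4.63,12.47,-2.9,0,0,0.191],[-5.08,13.69,-2.9,0,0,0.21],[-5.24,14.12,-2.9,0,0,0.216],[-5.24,14.12,-2.4,0,0,0.216],[-5.24,14.12,-1.0,0,0,0.216],[-5.24,14.12,0.7,0,0,0.216],[-5.24,14.12,2.0,0,0,0.216],[-5.24,14.12,2.6,0,0,0.216],[-5.24,14.12,2.6,0,0,0.216]]
  ]
}}

```text
time: 14.3
ee_pos: [0.482, 0.2421, 0.0042]
eef_rot: [0.014, 1.0, -0.001, -0.001]
ft_force: [-0.1, 0.1, -0.5]
width: 0.0513
grip_force: 12.0
```

Request:
{"method": "carry_out", "body": {
  "steps": [
    [[0,0,0.3,0,0,0],[0,0,0.6,0,0,0],[0,0,0.9,0,0,0],[0,0,1.2,0,0,0],[0,0,1.3,0,0,0],[0,0,1.4,0,0,0],[0,0,1.4,0,0,0]]
  ]
}}

```text
time: 14.88
ee_pos: [0.483, 0.2438, -0.0083]
eef_rot: [0.014, 1.0, 0.0, -0.0]
ft_force: [-0.3, -0.8, -0.6]
width: 0.0512
grip_force: 12.0
```

Request:
{"method": "carry_out", "body": {
  "steps": [
    [[0,0,0.1,0,0,0],[0,0,0.2,0,0,0],[0,0,0.2,0,0,0]]
  ]
}}

```text
time: 15.13
ee_pos: [0.4829, 0.2437, -0.0104]
eef_rot: [0.014, 1.0, 0.0, -0.0]
ft_force: [-0.6, -0.5, -0.9]
width: 0.0517
grip_force: 12.0
```

Request:
{"method": "carry_out", "body": {
  "steps": [
    [[0,0,0.05,0,0,0],[0,0,0.1,0,0,0],[0,0,0.1,0,0,0]]
  ]
}}

```text
time: 15.38
ee_pos: [0.4829, 0.2437, -0.0113]
eef_rot: [0.014, 1.0, 0.0, -0.0]
ft_force: [0.3, -0.7, -0.0]
width: 0.0511
grip_force: 12.0
```

Request:
{"method": "carry_out", "body": {
  "steps": [
    [[0,0,0.05,0,0,0],[0,0,0.1,0,0,0],[0,0,0.1,0,0,0]]
  ]
}}

```text
time: 15.63
ee_pos: [0.483, 0.2438, -0.0116]
eef_rot: [0.014, 1.0, 0.0, -0.0]
ft_force: [-3.6, -3.2, 8.2]
width: 0.0515
grip_force: 12.0
```

Request:
{"method": "carry_out", "body": {
  "steps": [
    [[0,0,0,0,0,0],[0,0,0,0,0,0],[0,0,0,0,0,0],[0,0,0,0,0,0],[0,0,0,0,0,0],[0,0,-0.5,0,0,0],[0,0,-1.5,0,0,0],[0,0,-3,0,0,0],[0,0,-5,0,0,0],[0,0,-7,0,0,0],[0,0,-9,0,0,0],[0,0,-10,0,0,0],[0,0,-10,0,0,0]]
  ],
  "hand": -1
}}

```text
time: 16.72
ee_pos: [0.4845, 0.2446, 0.0907]
eef_rot: [0.014, 1.0, 0.002, 0.002]
ft_force: [0.3, -0.1, 0.1]
width: 0.0867
grip_force: 0.0
```

```bash
cat >> h.py <<'E'
def shot(name,f,zp=None):
    P=r.camera_params(name);im=r.camera(name)[:,:,::-1].copy();cv2.imwrite(f,im);return P,im
def masks(im):
    hsv=cv2.cvtColor(im,cv2.COLOR_BGR2HSV)
    return dict(blue=cv2.inRange(hsv,(105,120,60),(130,255,255)),tan=cv2.inRange(hsv,(8,50,110),(28,255,255)),wh=cv2.inRange(hsv,(0,0,190),(180,60,255)))
def bigs(m,lo,hi,P,z,amin=150):
    # blobs whose centre lies in world box at height z
    out=[]
    for c in cv2.findContours(m,cv2.RETR_EXTERNAL,cv2.CHAIN_APPROX_NONE)[0]:
        if cv2.contourArea(c)<amin: continue
        q=rect(P,c,z)
        if lo[0]<q[0][0]<hi[0] and lo[1]<q[0][1]<hi[1]: out.append((q[0].round(4),round(q[1],4),round(q[2],4),round(q[3],1)))
    return out
E
python3 - <<'E'
from h import *
from plan import plan
s=r.read_state();print(s["ee_pos"])
P,im=shot("wrist","pics/w6.png");m=masks(im)
T,it=shot("top","pics/t6.png");mt=masks(it)
lo,hi=(.38,.18),(.58,.31)
print("W",bigs(m["blue"],lo,hi,P,.017),bigs(m["tan"],lo,hi,P,.008))
print("T",bigs(mt["blue"],lo,hi,T,.017),bigs(mt["tan"],lo,hi,T,.008))
lo,hi=(.38,.05),(.55,.15)
print("stk",bigs(m["wh"],lo,hi,P,.051),bigs(mt["wh"],lo,hi,T,.051))
E
```

```text
[0.4844666  0.24459839 0.09065831]
W [(array([0.4817, 0.245 ]), 0.0756, 0.0511, -1.7)] [(array([0.4989, 0.2439]), 0.1305, 0.0837, -1.6)]
T [] []
stk [(array([0.448 , 0.1313]), 0.0821, 0.0053, 10.0), (array([0.4441, 0.1386]), 0.077, 0.0055, 10.1), (array([0.4386, 0.0942]), 0.1251, 0.0623, 9.1)] [(array([0.4549, 0.0922]), 0.0911, 0.0645, 11.1)]
```

View pics/w6.png

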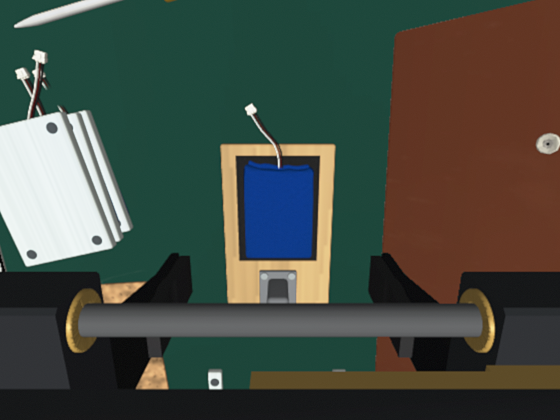

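Pack 4 now lies within the dark area, at (278,212) in the view, and the stack at left now shows a spacer on top. Next is spacer 3.

```bash
python3 - <<'E'
from plan import plan
plan([(.4545,.095,.087,10.8,10),(.4545,.095,.020,10.8,8)],start=[.483,.2435,.087,-1.6])
plan([(None,None,.055,None,5),(.5996,.098,.055,1.4,9),(.5996,.098,.0,1.4,5)])
E
```

```text
18 rows, max step cm 2.34
[[[0.06, -0.37, 0.0, 0, 0, -0.005], [0.23, -1.43, 0.0, 0, 0, -0.021], [0.5, -3.08, 0.0, 0, 0, -0.045], [0.84, -5.16, 0.0, 0, 0, -0.075], [1.22, -7.46, 0.0, 0, 0, -0.108], [1.59, -9.77, 0.0, 0, 0, -0.142], [1.93, -11.85, 0.0, 0, 0, -0.172], [2.2, -13.5, 0.0, 0, 0, -0.196], [2.37, -14.56, 0.0, 0, 0, -0.211], [2.43, -14.92, 0.0, 0, 0, -0.216], [2.43, -14.92, 0.26, 0, 0, -0.216], [2.43, -14.92, 0.98, 0, 0, -0.216], [2.43, -14.92, 2.07, 0, 0, -0.216], [2.43, -14.92, 3.35, 0, 0, -0.216], [2.43, -14.92, 4.63, 0, 0, -0.216], [2.43, -14.92, 5.72, 0, 0, -0.216], [2.43, -14.92, 6.44, 0, 0, -0.216], [2.43, -14.92, 6.7, 0, 0, -0.216]]]
19 rows, max step cm 2.53
[[[0.0, 0.0, -0.33, 0, 0, 0.0], [0.0, 0.0, -1.21, 0, 0, 0.0], [0.0, 0.0, -2.29, 0, 0, 0.0], [0.0, 0.0, -3.17, 0, 0, 0.0], [0.0, 0.0, -3.5, 0, 0, 0.0], [-0.43, -0.07, -3.5, 0, 0, 0.005], [-1.67, -0.28, -3.5, 0, 0, 0.019], [-3.58, -0.61, -3.5, 0, 0, 0.041], [-5.91, -1.0, -3.5, 0, 0, 0.068], [-8.4, -1.42, -3.5, 0, 0, 0.096], [-10.73, -1.82, -3.5, 0, 0, 0.123], [-12.64, -2.14, -3.5, 0, 0, 0.145], [-13.88, -2.35, -3.5, 0, 0, 0.159], [-14.31, -2.42, -3.5, 0, 0, 0.164], [-14.31, -2.42, -2.97, 0, 0, 0.164], [-14.31, -2.42, -1.6, 0, 0, 0.164], [-14.31, -2.42, 0.1, 0, 0, 0.164], [-14.31, -2.42, 1.47, 0, 0, 0.164], [-14.31, -2.42, 2.0, 0, 0, 0.164]]]
```

Request:
{"method": "carry_out", "body": {
  "steps": [
    [[0.06,-0.4,0,0,0,-0.005],[0.23,-1.4,0,0,0,-0.021],[0.5,-3.1,0,0,0,-0.045],[0.84,-5.2,0,0,0,-0.075],[1.22,-7.5,0,0,0,-0.108],[1.59,-9.8,0,0,0,-0.142],[1.93,-11.8,0,0,0,-0.172],[2.2,-13.5,0,0,0,-0.196],[2.4,-14.5,0,0,0,-0.211],[2.43,-14.92,0,0,0,-0.216],[2.43,-14.92,0.3,0,0,-0.216],[2.43,-14.92,1.0,0,0,-0.216],[2.43,-14.92,2.1,0,0,-0.216],[2.43,-14.92,3.4,0,0,-0.216],[2.43,-14.92,4.6,0,0,-0.216],[2.43,-14.92,5.7,0,0,-0.216],[2.43,-14.92,6.4,0,0,-0.216],[2.43,-14.92,6.7,0,0,-0.216],[2.43,-14.92,6.7,0,0,-0.216]]
  ],
  "hand": -1
}}

```text
time: 18.4
ee_pos: [0.454, 0.0955, 0.0198]
eef_rot: [-0.094, 0.996, -0.0, -0.001]
ft_force: [0.5, -0.1, -0.2]
width: 0.087
grip_force: 0.0
```

Request:
{"method": "carry_out", "body": {
  "steps": [
    [[0,0,0,0,0,0],[0,0,0,0,0,0],[0,0,0,0,0,0],[0,0,0,0,0,0],[0,0,0,0,0,0],[0,0,0,0,0,0],[0,0,0,0,0,0],[0,0,0,0,0,0]]
  ],
  "hand": 1,
  "squeeze": 20
}}

```text
time: 19.07
ee_pos: [0.4548, 0.0953, 0.021]
eef_rot: [-0.094, 0.996, 0.0, 0.0]
ft_force: [-1.1, 0.4, 5.1]
width: 0.0616
grip_force: 20.0
```

Request:
{"method": "carry_out", "body": {
  "steps": [
    [[0,0,-0.3,0,0,0],[0,0,-1.2,0,0,0],[0,0,-2.3,0,0,0],[0,0,-3.2,0,0,0],[0,0,-3.5,0,0,0],[-0.4,-0.07,-3.5,0,0,0.005],[-1.7,-0.3,-3.5,0,0,0.019],[-3.6,-0.6,-3.5,0,0,0.041],[-5.9,-1.0,-3.5,0,0,0.068],[-8.4,-1.4,-3.5,0,0,0.096],[-10.7,-1.8,-3.5,0,0,0.123],[-12.6,-2.1,-3.5,0,0,0.145],[-13.9,-2.35,-3.5,0,0,0.159],[-14.3,-2.42,-3.5,0,0,0.164],[-14.3,-2.42,-3,0,0,0.164],[-14.3,-2.42,-1.6,0,0,0.164],[-14.3,-2.42,0.1,0,0,0.164],[-14.3,-2.42,1.5,0,0,0.164],[-14.3,-2.42,2.0,0,0,0.164]]
  ]
}}

```text
time: 20.65
ee_pos: [0.597, 0.0981, -0.0019]
eef_rot: [-0.012, 1.0, -0.0, -0.002]
ft_force: [-1.1, 0.9, -0.8]
width: 0.0619
grip_force: 20.0
```

Request:
{"method": "carry_out", "body": {
  "steps": [
    [[0,0,0.3,0,0,0],[0,0,0.6,0,0,0],[0,0,0.9,0,0,0],[0,0,1.2,0,0,0],[0,0,1.5,0,0,0],[0,0,1.7,0,0,0],[0,0,1.7,0,0,0]]
  ]
}}

```text
time: 21.23
ee_pos: [0.5994, 0.0983, -0.0166]
eef_rot: [-0.012, 1.0, 0.0, -0.0]
ft_force: [-0.4, -0.5, -1.0]
width: 0.0614
grip_force: 20.0
```

Request:
{"method": "carry_out", "body": {
  "steps": [
    [[0,0,0.1,0,0,0],[0,0,0.2,0,0,0],[0,0,0.2,0,0,0]]
  ]
}}

```text
time: 21.48
ee_pos: [0.5997, 0.0983, -0.0182]
eef_rot: [-0.012, 1.0, 0.0, 0.0]
ft_force: [0.7, 0.5, -0.9]
width: 0.0619
grip_force: 20.0
```

Request:
{"method": "carry_out", "body": {
  "steps": [
    [[0,0,0,0,0,0],[0,0,0,0,0,0],[0,0,0,0,0,0],[0,0,0,0,0,0],[0,0,0,0,0,0],[0,0,-0.5,0,0,0],[0,0,-1.5,0,0,0],[0,0,-3,0,0,0],[0,0,-5,0,0,0],[0,0,-7,0,0,0],[0,0,-8.4,0,0,0],[0,0,-8.4,0,0,0]]
  ],
  "hand": -1
}}

```text
time: 22.48
ee_pos: [0.6018, 0.0985, 0.07]
eef_rot: [-0.012, 1.0, 0.001, 0.003]
ft_force: [1.1, -0.2, -0.3]
width: 0.0871
grip_force: 0.0
```

```bash
python3 - <<'E'
from h import *
from plan import plan
P,im=shot("wrist","pics/w7.png");m=masks(im)
lo,hi=(.38,.05),(.55,.15)
print("p3",bigs(m["blue"],lo,hi,P,.043))
lo,hi=(.55,.05),(.66,.15)
print("sp",bigs(m["wh"],lo,hi,P,.012),"pad",bigs(m["tan"]|m["wh"],lo,hi,P,.004))
plan([(.457,.095,.065,10.8,10),(.457,.095,.014,10.8,7)],start=[.5996,.098,.065,1.4])
plan([(None,None,.045,None,5),(.483,.2435,.045,-1.6,9),(.483,.2435,.005,-1.6,5)])
E
```

```text
p3 [(array([0.4803, 0.0994]), 0.0497, 0.0252, -79.9)]
sp [(array([0.6003, 0.0996]), 0.0882, 0.0617, 1.4)] pad [(array([0.5997, 0.096 ]), 0.1097, 0.0818, 1.9)]
17 rows, max step cm 2.21
[[[0.35, 0.0, 0.0, 0, 0, -0.004], [1.36, 0.0, 0.0, 0, 0, -0.016], [2.94, 0.01, 0.0, 0, 0, -0.034], [4.93, 0.02, 0.0, 0, 0, -0.057], [7.13, 0.02, 0.0, 0, 0, -0.082], [9.34, 0.03, 0.0, 0, 0, -0.107], [11.32, 0.04, 0.0, 0, 0, -0.13], [12.9, 0.04, 0.0, 0, 0, -0.148], [13.91, 0.05, 0.0, 0, 0, -0.16], [14.26, 0.05, 0.0, 0, 0, -0.164], [14.26, 0.05, 0.25, 0, 0, -0.164], [14.26, 0.05, 0.96, 0, 0, -0.164], [14.26, 0.05, 1.98, 0, 0, -0.164], [14.26, 0.05, 3.12, 0, 0, -0.164], [14.26, 0.05, 4.14, 0, 0, -0.164], [14.26, 0.05, 4.85, 0, 0, -0.164], [14.26, 0.05, 5.1, 0, 0, -0.164]]]
19 rows, max step cm 2.61
[[[0.0, 0.0, -0.3, 0, 0, 0.0], [0.0, 0.0, -1.07, 0, 0, 0.0], [0.0, 0.0, -2.03, 0, 0, 0.0], [0.0, 0.0, -2.8, 0, 0, 0.0], [0.0, 0.0, -3.1, 0, 0, 0.0], [-0.16, 0.43, -3.1, 0, 0, 0.007], [-0.62, 1.65, -3.1, 0, 0, 0.025], [-1.33, 3.52, -3.1, 0, 0, 0.054], [-2.2, 5.83, -3.1, 0, 0, 0.089], [-3.13, 8.27, -3.1, 0, 0, 0.127], [-4.0, 10.57, -3.1, 0, 0, 0.162], [-4.71, 12.45, -3.1, 0, 0, 0.191], [-5.18, 13.67, -3.1, 0, 0, 0.21], [-5.34, 14.1, -3.1, 0, 0, 0.216], [-5.34, 14.1, -2.72, 0, 0, 0.216], [-5.34, 14.1, -1.72, 0, 0, 0.216], [-5.34, 14.1, -0.48, 0, 0, 0.216], [-5.34, 14.1, 0.52, 0, 0, 0.216], [-5.34, 14.1, 0.9, 0, 0, 0.216]]]
```

Request:
{"method": "carry_out", "body": {
  "steps": [
    [[0.35,0,0,0,0,-0.004],[1.4,0,0,0,0,-0.016],[2.9,0,0,0,0,-0.034],[4.9,0,0,0,0,-0.057],[7.1,0,0,0,0,-0.082],[9.3,0,0,0,0,-0.107],[11.3,0,0,0,0,-0.13],[12.9,0,0,0,0,-0.148],[13.9,0.05,0,0,0,-0.16],[14.26,0.05,0,0,0,-0.164],[14.26,0.05,0.3,0,0,-0.164],[14.26,0.05,1.0,0,0,-0.164],[14.26,0.05,2.0,0,0,-0.164],[14.26,0.05,3.1,0,0,-0.164],[14.26,0.05,4.1,0,0,-0.164],[14.26,0.05,4.9,0,0,-0.164],[14.26,0.05,5.1,0,0,-0.164],[14.26,0.05,5.1,0,0,-0.164]]
  ],
  "hand": -1
}}

```text
time: 24.03
ee_pos: [0.4566, 0.0949, 0.0138]
eef_rot: [-0.094, 0.996, -0.0, -0.001]
ft_force: [0.9, 0.7, 0.5]
width: 0.087
grip_force: 0.0
```

Request:
{"method": "carry_out", "body": {
  "steps": [
    [[0,0,0,0,0,0],[0,0,0,0,0,0],[0,0,0,0,0,0],[0,0,0,0,0,0],[0,0,0,0,0,0],[0,0,0,0,0,0],[0,0,0,0,0,0],[0,0,0,0,0,0]]
  ],
  "hand": 1,
  "squeeze": 12
}}

```text
time: 24.7
ee_pos: [0.4571, 0.0954, 0.0149]
eef_rot: [-0.094, 0.996, 0.0, 0.0]
ft_force: [-0.5, 0.1, 2.3]
width: 0.0517
grip_force: 12.0
```

```bash
python3 - <<'E'
from h import *
T,it=shot("top","pics/t8.png");m=masks(it)
for z in (.008,): print(bigs(m["tan"],(.38,.18),(.58,.31),T,z,50))
print(bigs(m["blue"],(.38,.18),(.58,.31),T,.017,50))
E
```

```text
[(array([0.51  , 0.2248]), 0.1464, 0.0863, -3.2)]
[(array([0.4874, 0.2264]), 0.0732, 0.0511, -3.8)]
```

The top view shows the board has been knocked about 16 mm in y, to (0.510, 0.225) at -3.2°. I'll retarget.

```bash
python3 - <<'E'
from plan import plan
plan([(None,None,.045,None,5),(.488,.228,.045,-3.4,9),(.488,.228,.005,-3.4,5)],start=[.457,.095,.014,10.8])
E
```

```text
19 rows, max step cm 2.37
[[[0.0, 0.0, -0.3, 0, 0, 0.0], [0.0, 0.0, -1.07, 0, 0, 0.0], [0.0, 0.0, -2.03, 0, 0, 0.0], [0.0, 0.0, -2.8, 0, 0, 0.0], [0.0, 0.0, -3.1, 0, 0, 0.0], [-0.17, 0.38, -3.1, 0, 0, 0.007], [-0.65, 1.46, -3.1, 0, 0, 0.029], [-1.38, 3.12, -3.1, 0, 0, 0.062], [-2.29, 5.16, -3.1, 0, 0, 0.102], [-3.25, 7.33, -3.1, 0, 0, 0.145], [-4.15, 9.36, -3.1, 0, 0, 0.186], [-4.89, 11.02, -3.1, 0, 0, 0.219], [-5.37, 12.11, -3.1, 0, 0, 0.24], [-5.54, 12.48, -3.1, 0, 0, 0.248], [-5.54, 12.48, -2.72, 0, 0, 0.248], [-5.54, 12.48, -1.72, 0, 0, 0.248], [-5.54, 12.48, -0.48, 0, 0, 0.248], [-5.54, 12.48, 0.52, 0, 0, 0.248], [-5.54, 12.48, 0.9, 0, 0, 0.248]]]
```

Request:
{"method": "carry_out", "body": {
  "steps": [
    [[0,0,-0.3,0,0,0],[0,0,-1.1,0,0,0],[0,0,-2.0,0,0,0],[0,0,-2.8,0,0,0],[0,0,-3.1,0,0,0],[-0.2,0.4,-3.1,0,0,0.007],[-0.6,1.5,-3.1,0,0,0.029],[-1.4,3.1,-3.1,0,0,0.062],[-2.3,5.2,-3.1,0,0,0.102],[-3.2,7.3,-3.1,0,0,0.145],[-4.1,9.4,-3.1,0,0,0.186],[-4.9,11.0,-3.1,0,0,0.219],[-5.4,12.1,-3.1,0,0,0.24],[-5.54,12.48,-3.1,0,0,0.248],[-5.54,12.48,-2.7,0,0,0.248],[-5.54,12.48,-1.7,0,0,0.248],[-5.54,12.48,-0.5,0,0,0.248],[-5.54,12.48,0.5,0,0,0.248],[-5.54,12.48,0.9,0,0,0.248],[-5.54,12.48,0.9,0,0,0.248]]
  ]
}}

```text
time: 26.42
ee_pos: [0.487, 0.2271, 0.004]
eef_rot: [0.03, 1.0, -0.001, -0.001]
ft_force: [-0.2, -0.5, -0.3]
width: 0.0515
grip_force: 12.0
```

Request:
{"method": "carry_out", "body": {
  "steps": [
    [[0,0,0.3,0,0,0],[0,0,0.5,0,0,0],[0,0,0.7,0,0,0],[0,0,0.8,0,0,0],[0,0,0.8,0,0,0]]
  ]
}}

```text
time: 26.83
ee_pos: [0.4882, 0.2283, -0.0021]
eef_rot: [0.03, 1.0, 0.0, 0.0]
ft_force: [0.1, 0.0, -0.5]
width: 0.0514
grip_force: 12.0
```

Request:
{"method": "carry_out", "body": {
  "steps": [
    [[0,0,0.05,0,0,0],[0,0,0.05,0,0,0]]
  ]
}}

```text
time: 27.0
ee_pos: [0.4883, 0.2283, -0.0022]
eef_rot: [0.03, 1.0, 0.0, 0.0]
ft_force: [-1.9, -1.2, 5.8]
width: 0.0519
grip_force: 12.0
```

Request:
{"method": "carry_out", "body": {
  "steps": [
    [[0,0,0,0,0,0],[0,0,0,0,0,0],[0,0,0,0,0,0],[0,0,0,0,0,0],[0,0,0,0,0,0],[0,0,-0.5,0,0,0],[0,0,-1.5,0,0,0],[0,0,-3,0,0,0],[0,0,-5,0,0,0],[0,0,-7,0,0,0],[0,0,-9,0,0,0],[0,0,-9.35,0,0,0],[0,0,-9.35,0,0,0]]
  ],
  "hand": -1
}}

```text
time: 28.08
ee_pos: [0.4891, 0.2288, 0.0929]
eef_rot: [0.03, 1.0, 0.001, 0.001]
ft_force: [-0.4, 0.2, 0.4]
width: 0.0867
grip_force: 0.0
```

```bash
python3 - <<'E'
from h import *
from plan import plan
P,im=shot("wrist","pics/w9.png");m=masks(im)
lo,hi=(.38,.18),(.58,.31)
print("W",bigs(m["blue"],lo,hi,P,.026),bigs(m["tan"],lo,hi,P,.008))
plan([(.4545,.095,.09,10.8,10),(.4545,.095,.003,10.8,8)],start=[.488,.228,.09,-3.4])
plan([(None,None,.055,None,5),(.5994,.0976,.055,1.4,9),(.5994,.0976,.003,1.4,5)])
E
```

```text
W [(array([0.4847, 0.2296]), 0.0744, 0.0512, -3.6)] [(array([0.5043, 0.2277]), 0.1317, 0.0838, -3.2)]
18 rows, max step cm 2.12
[[[0.06, -0.33, 0.0, 0, 0, -0.006], [0.24, -1.29, 0.0, 0, 0, -0.024], [0.53, -2.78, 0.0, 0, 0, -0.051], [0.88, -4.66, 0.0, 0, 0, -0.086], [1.28, -6.74, 0.0, 0, 0, -0.124], [1.67, -8.82, 0.0, 0, 0, -0.162], [2.03, -10.7, 0.0, 0, 0, -0.197], [2.31, -12.19, 0.0, 0, 0, -0.224], [2.49, -13.15, 0.0, 0, 0, -0.242], [2.56, -13.48, 0.0, 0, 0, -0.248], [2.56, -13.48, 0.33, 0, 0, -0.248], [2.56, -13.48, 1.27, 0, 0, -0.248], [2.56, -13.48, 2.69, 0, 0, -0.248], [2.56, -13.48, 4.35, 0, 0, -0.248], [2.56, -13.48, 6.01, 0, 0, -0.248], [2.56, -13.48, 7.43, 0, 0, -0.248], [2.56, -13.48, 8.37, 0, 0, -0.248], [2.56, -13.48, 8.7, 0, 0, -0.248]]]
19 rows, max step cm 2.52
[[[0.0, 0.0, -0.5, 0, 0, 0.0], [0.0, 0.0, -1.8, 0, 0, 0.0], [0.0, 0.0, -3.4, 0, 0, 0.0], [0.0, 0.0, -4.7, 0, 0, 0.0], [0.0, 0.0, -5.2, 0, 0, 0.0], [-0.43, -0.07, -5.2, 0, 0, 0.005], [-1.67, -0.29, -5.2, 0, 0, 0.019], [-3.57, -0.61, -5.2, 0, 0, 0.041], [-5.9, -1.02, -5.2, 0, 0, 0.068], [-8.38, -1.44, -5.2, 0, 0, 0.096], [-10.71, -1.84, -5.2, 0, 0, 0.123], [-12.61, -2.17, -5.2, 0, 0, 0.145], [-13.85, -2.39, -5.2, 0, 0, 0.159], [-14.28, -2.46, -5.2, 0, 0, 0.164], [-14.28, -2.46, -4.7, 0, 0, 0.164], [-14.28, -2.46, -3.4, 0, 0, 0.164], [-14.28, -2.46, -1.8, 0, 0, 0.164], [-14.28, -2.46, -0.5, 0, 0, 0.164], [-14.28, -2.46, 0.0, 0, 0, 0.164]]]
```

View pics/w9.png

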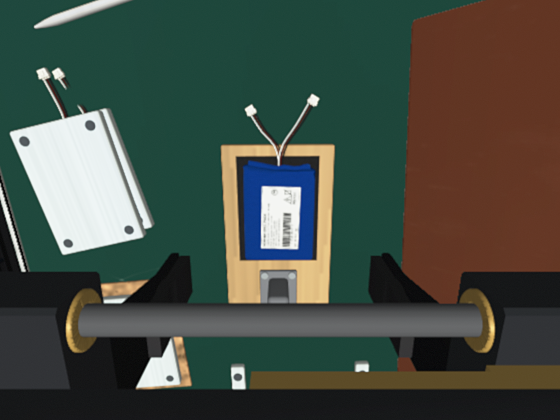

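Two packs are stacked squarely in the dark area, at (280,210). Spacer 2 is next.

Request:
{"method": "carry_out", "body": {
  "steps": [
    [[0.06,-0.3,0,0,0,-0.006],[0.24,-1.3,0,0,0,-0.024],[0.53,-2.8,0,0,0,-0.051],[0.88,-4.7,0,0,0,-0.086],[1.28,-6.7,0,0,0,-0.124],[1.67,-8.8,0,0,0,-0.162],[2.03,-10.7,0,0,0,-0.197],[2.31,-12.2,0,0,0,-0.224],[2.5,-13.1,0,0,0,-0.242],[2.56,-13.48,0,0,0,-0.248],[2.56,-13.48,0.3,0,0,-0.248],[2.56,-13.48,1.3,0,0,-0.248],[2.56,-13.48,2.7,0,0,-0.248],[2.56,-13.48,4.3,0,0,-0.248],[2.56,-13.48,6.0,0,0,-0.248],[2.56,-13.48,7.4,0,0,-0.248],[2.56,-13.48,8.4,0,0,-0.248],[2.56,-13.48,8.7,0,0,-0.248],[2.56,-13.48,8.7,0,0,-0.248]]
  ],
  "hand": -1
}}

```text
time: 29.72
ee_pos: [0.4538, 0.0953, 0.0027]
eef_rot: [-0.094, 0.996, -0.0, -0.001]
ft_force: [-0.4, -0.6, -0.1]
width: 0.0867
grip_force: 0.0
```

Request:
{"method": "carry_out", "body": {
  "steps": [
    [[0,0,0,0,0,0],[0,0,0,0,0,0],[0,0,0,0,0,0],[0,0,0,0,0,0],[0,0,0,0,0,0],[0,0,0,0,0,0],[0,0,0,0,0,0],[0,0,0,0,0,0]]
  ],
  "hand": 1,
  "squeeze": 20
}}

```text
time: 30.38
ee_pos: [0.4549, 0.0953, 0.0042]
eef_rot: [-0.094, 0.996, 0.0, 0.0]
ft_force: [0.2, -1.3, 6.5]
width: 0.0611
grip_force: 20.0
```

Request:
{"method": "carry_out", "body": {
  "steps": [
    [[0,0,-0.5,0,0,0],[0,0,-1.8,0,0,0],[0,0,-3.4,0,0,0],[0,0,-4.7,0,0,0],[0,0,-5.2,0,0,0],[-0.4,-0.07,-5.2,0,0,0.005],[-1.7,-0.3,-5.2,0,0,0.019],[-3.6,-0.6,-5.2,0,0,0.041],[-5.9,-1.0,-5.2,0,0,0.068],[-8.4,-1.4,-5.2,0,0,0.096],[-10.7,-1.8,-5.2,0,0,0.123],[-12.6,-2.2,-5.2,0,0,0.145],[-13.9,-2.4,-5.2,0,0,0.159],[-14.28,-2.46,-5.2,0,0,0.164],[-14.28,-2.46,-4.7,0,0,0.164],[-14.28,-2.46,-3.4,0,0,0.164],[-14.28,-2.46,-1.8,0,0,0.164],[-14.28,-2.46,-0.5,0,0,0.164],[-14.28,-2.46,0,0,0,0.164],[-14.28,-2.46,0,0,0,0.164]]
  ]
}}

```text
time: 32.05
ee_pos: [0.5975, 0.0976, 0.0017]
eef_rot: [-0.012, 1.0, -0.0, -0.002]
ft_force: [0.4, 0.1, -1.0]
width: 0.0617
grip_force: 20.0
```

Request:
{"method": "carry_out", "body": {
  "steps": [
    [[0,0,0.3,0,0,0],[0,0,0.6,0,0,0],[0,0,0.9,0,0,0],[0,0,1.1,0,0,0],[0,0,1.2,0,0,0],[0,0,1.3,0,0,0],[0,0,1.35,0,0,0],[0,0,1.35,0,0,0]]
  ]
}}

```text
time: 32.72
ee_pos: [0.5994, 0.0978, -0.0098]
eef_rot: [-0.012, 1.0, 0.0, 0.0]
ft_force: [-0.4, -0.3, -0.8]
width: 0.0617
grip_force: 20.0
```

Request:
{"method": "carry_out", "body": {
  "steps": [
    [[0,0,0,0,0,0],[0,0,0,0,0,0],[0,0,0,0,0,0],[0,0,0,0,0,0],[0,0,0,0,0,0],[0,0,-0.5,0,0,0],[0,0,-1.5,0,0,0],[0,0,-3,0,0,0],[0,0,-5,0,0,0],[0,0,-7,0,0,0],[0,0,-9,0,0,0],[0,0,-10.05,0,0,0],[0,0,-10.05,0,0,0]]
  ],
  "hand": -1
}}

```text
time: 33.8
ee_pos: [0.601, 0.098, 0.0939]
eef_rot: [-0.012, 1.0, 0.001, 0.002]
ft_force: [0.5, 0.2, 0.6]
width: 0.0872
grip_force: 0.0
```

```bash
python3 - <<'E'
from h import *
from plan import plan
P,im=shot("wrist","pics/w10.png");m=masks(im)
T,it=shot("top","pics/t10.png");mt=masks(it)
lo,hi=(.38,.05),(.55,.15)
print("p2",bigs(m["blue"],lo,hi,P,.026))
print("board",bigs(mt["tan"],(.38,.18),(.58,.31),T,.008,50))
lo,hi=(.55,.05),(.66,.15)
print("sp",bigs(m["wh"],lo,hi,P,.020),"pad",bigs(m["tan"]|m["wh"],lo,hi,P,.004))
plan([(.457,.095,.09,10.8,10),(.457,.095,-.003,10.8,8)],start=[.5994,.0976,.09,1.4])
plan([(None,None,.040,None,5),(.488,.228,.040,-3.4,9),(.488,.228,.012,-3.4,4)])
E
```

```text
p2 [(array([0.475 , 0.0981]), 0.0497, 0.0357, -79.2)]
board [(array([0.51  , 0.2257]), 0.147, 0.0848, -2.7)]
sp [(array([0.5996, 0.099 ]), 0.0892, 0.0617, 0.7)] pad [(array([0.5997, 0.096 ]), 0.1098, 0.0818, 1.9)]
18 rows, max step cm 2.2
[[[0.35, 0.0, 0.0, 0, 0, -0.004], [1.36, 0.01, 0.0, 0, 0, -0.016], [2.94, 0.02, 0.0, 0, 0, -0.034], [4.92, 0.03, 0.0, 0, 0, -0.057], [7.12, 0.04, 0.0, 0, 0, -0.082], [9.32, 0.06, 0.0, 0, 0, -0.107], [11.31, 0.07, 0.0, 0, 0, -0.13], [12.88, 0.08, 0.0, 0, 0, -0.148], [13.89, 0.09, 0.0, 0, 0, -0.16], [14.24, 0.09, 0.0, 0, 0, -0.164], [14.24, 0.09, 0.35, 0, 0, -0.164], [14.24, 0.09, 1.36, 0, 0, -0.164], [14.24, 0.09, 2.87, 0, 0, -0.164], [14.24, 0.09, 4.65, 0, 0, -0.164], [14.24, 0.09, 6.43, 0, 0, -0.164], [14.24, 0.09, 7.94, 0, 0, -0.164], [14.24, 0.09, 8.95, 0, 0, -0.164], [14.24, 0.09, 9.3, 0, 0, -0.164]]]
18 rows, max step cm 2.37
[[[0.0, 0.0, -0.41, 0, 0, 0.0], [0.0, 0.0, -1.49, 0, 0, 0.0], [0.0, 0.0, -2.81, 0, 0, 0.0], [0.0, 0.0, -3.89, 0, 0, 0.0], [0.0, 0.0, -4.3, 0, 0, 0.0], [-0.17, 0.38, -4.3, 0, 0, 0.007], [-0.65, 1.46, -4.3, 0, 0, 0.029], [-1.38, 3.12, -4.3, 0, 0, 0.062], [-2.29, 5.16, -4.3, 0, 0, 0.102], [-3.25, 7.33, -4.3, 0, 0, 0.145], [-4.15, 9.36, -4.3, 0, 0, 0.186], [-4.89, 11.02, -4.3, 0, 0, 0.219], [-5.37, 12.11, -4.3, 0, 0, 0.24], [-5.54, 12.48, -4.3, 0, 0, 0.248], [-5.54, 12.48, -3.89, 0, 0, 0.248], [-5.54, 12.48, -2.9, 0, 0, 0.248], [-5.54, 12.48, -1.91, 0, 0, 0.248], [-5.54, 12.48, -1.5, 0, 0, 0.248]]]
```

Request:
{"method": "carry_out", "body": {
  "steps": [
    [[0.35,0,0,0,0,-0.004],[1.4,0,0,0,0,-0.016],[2.9,0,0,0,0,-0.034],[4.9,0,0,0,0,-0.057],[7.1,0,0,0,0,-0.082],[9.3,0.05,0,0,0,-0.107],[11.3,0.07,0,0,0,-0.13],[12.9,0.08,0,0,0,-0.148],[13.9,0.09,0,0,0,-0.16],[14.24,0.09,0,0,0,-0.164],[14.24,0.09,0.4,0,0,-0.164],[14.24,0.09,1.4,0,0,-0.164],[14.24,0.09,2.9,0,0,-0.164],[14.24,0.09,4.6,0,0,-0.164],[14.24,0.09,6.4,0,0,-0.164],[14.24,0.09,7.9,0,0,-0.164],[14.24,0.09,9.0,0,0,-0.164],[14.24,0.09,9.3,0,0,-0.164],[14.24,0.09,9.3,0,0,-0.164]]
  ],
  "hand": -1
}}

```text
time: 35.48
ee_pos: [0.4566, 0.0947, -0.0033]
eef_rot: [-0.094, 0.996, -0.001, -0.001]
ft_force: [-0.0, -0.2, 0.7]
width: 0.0871
grip_force: 0.0
```

Request:
{"method": "carry_out", "body": {
  "steps": [
    [[0,0,0,0,0,0],[0,0,0,0,0,0],[0,0,0,0,0,0],[0,0,0,0,0,0],[0,0,0,0,0,0],[0,0,0,0,0,0],[0,0,0,0,0,0],[0,0,0,0,0,0]]
  ],
  "hand": 1,
  "squeeze": 12
}}

```text
time: 36.15
ee_pos: [0.4571, 0.0953, -0.0021]
eef_rot: [-0.094, 0.996, 0.0, 0.0]
ft_force: [-0.1, -0.7, 2.6]
width: 0.0512
grip_force: 12.0
```

Request:
{"method": "carry_out", "body": {
  "steps": [
    [[0,0,-0.4,0,0,0],[0,0,-1.5,0,0,0],[0,0,-2.8,0,0,0],[0,0,-3.9,0,0,0],[0,0,-4.3,0,0,0],[-0.2,0.4,-4.3,0,0,0.007],[-0.6,1.5,-4.3,0,0,0.029],[-1.4,3.1,-4.3,0,0,0.062],[-2.3,5.2,-4.3,0,0,0.102],[-3.2,7.3,-4.3,0,0,0.145],[-4.1,9.4,-4.3,0,0,0.186],[-4.9,11.0,-4.3,0,0,0.219],[-5.4,12.1,-4.3,0,0,0.24],[-5.54,12.48,-4.3,0,0,0.248],[-5.54,12.48,-3.9,0,0,0.248],[-5.54,12.48,-2.9,0,0,0.248],[-5.54,12.48,-1.9,0,0,0.248],[-5.54,12.48,-1.5,0,0,0.248],[-5.54,12.48,-1.5,0,0,0.248]]
  ]
}}

```text
time: 37.73
ee_pos: [0.487, 0.2268, 0.011]
eef_rot: [0.03, 1.0, -0.001, -0.001]
ft_force: [-0.2, 0.7, 0.5]
width: 0.0512
grip_force: 12.0
```

Lower from command height 0.012 to 0.0055, release and lift.

Request:
{"method": "carry_out", "body": {
  "steps": [
    [[0,0,0.2,0,0,0],[0,0,0.4,0,0,0],[0,0,0.5,0,0,0],[0,0,0.6,0,0,0],[0,0,0.65,0,0,0],[0,0,0.65,0,0,0]]
  ]
}}

```text
time: 38.23
ee_pos: [0.4882, 0.2282, 0.0071]
eef_rot: [0.03, 1.0, 0.0, -0.0]
ft_force: [-3.9, -3.0, 9.7]
width: 0.0511
grip_force: 12.0
```

Request:
{"method": "carry_out", "body": {
  "steps": [
    [[0,0,0,0,0,0],[0,0,0,0,0,0],[0,0,0,0,0,0],[0,0,0,0,0,0],[0,0,0,0,0,0],[0,0,-0.5,0,0,0],[0,0,-1.5,0,0,0],[0,0,-3,0,0,0],[0,0,-5,0,0,0],[0,0,-7,0,0,0],[0,0,-8.45,0,0,0],[0,0,-8.45,0,0,0]]
  ],
  "hand": -1
}}

```text
time: 39.23
ee_pos: [0.49, 0.2291, 0.0948]
eef_rot: [0.03, 1.0, 0.002, 0.002]
ft_force: [0.5, 0.9, 0.2]
width: 0.0866
grip_force: 0.0
```

```bash
python3 - <<'E'
from h import *
from plan import plan
P,im=shot("wrist","pics/w11.png");m=masks(im)
lo,hi=(.38,.18),(.58,.31)
print("W",bigs(m["blue"],lo,hi,P,.035),bigs(m["tan"],lo,hi,P,.008))
print("s1",bigs(m["wh"],(.38,.05),(.55,.15),P,.017))
plan([(.4545,.095,.09,10.8,10),(.4545,.095,-.0135,10.8,9)],start=[.488,.228,.09,-3.4])
plan([(None,None,.045,None,6),(.5994,.0972,.045,1.8,9),(.5994,.0972,.008,1.8,5)])
E
```

```text
W [(array([0.4843, 0.2297]), 0.0754, 0.0512, -3.5)] [(array([0.5056, 0.2277]), 0.1337, 0.0838, -3.2)]
s1 [(array([0.4558, 0.0942]), 0.0891, 0.0612, 11.4)]
19 rows, max step cm 2.12
[[[0.06, -0.33, 0.0, 0, 0, -0.006], [0.24, -1.29, 0.0, 0, 0, -0.024], [0.53, -2.78, 0.0, 0, 0, -0.051], [0.88, -4.66, 0.0, 0, 0, -0.086], [1.28, -6.74, 0.0, 0, 0, -0.124], [1.67, -8.82, 0.0, 0, 0, -0.162], [2.03, -10.7, 0.0, 0, 0, -0.197], [2.31, -12.19, 0.0, 0, 0, -0.224], [2.49, -13.15, 0.0, 0, 0, -0.242], [2.56, -13.48, 0.0, 0, 0, -0.248], [2.56, -13.48, 0.31, 0, 0, -0.248], [2.56, -13.48, 1.21, 0, 0, -0.248], [2.56, -13.48, 2.59, 0, 0, -0.248], [2.56, -13.48, 4.28, 0, 0, -0.248], [2.56, -13.48, 6.07, 0, 0, -0.248], [2.56, -13.48, 7.76, 0, 0, -0.248], [2.56, -13.48, 9.14, 0, 0, -0.248], [2.56, -13.48, 10.04, 0, 0, -0.248], [2.56, -13.48, 10.35, 0, 0, -0.248]]]
20 rows, max step cm 2.52
[[[0.0, 0.0, -0.39, 0, 0, 0.0], [0.0, 0.0, -1.46, 0, 0, 0.0], [0.0, 0.0, -2.92, 0, 0, 0.0], [0.0, 0.0, -4.39, 0, 0, 0.0], [0.0, 0.0, -5.46, 0, 0, 0.0], [0.0, 0.0, -5.85, 0, 0, 0.0], [-0.43, -0.08, -5.85, 0, 0, 0.005], [-1.67, -0.29, -5.85, 0, 0, 0.018], [-3.57, -0.62, -5.85, 0, 0, 0.039], [-5.9, -1.03, -5.85, 0, 0, 0.065], [-8.38, -1.47, -5.85, 0, 0, 0.092], [-10.71, -1.87, -5.85, 0, 0, 0.118], [-12.6, -2.21, -5.85, 0, 0, 0.139], [-13.84, -2.42, -5.85, 0, 0, 0.152], [-14.27, -2.5, -5.85, 0, 0, 0.157], [-14.27, -2.5, -5.5, 0, 0, 0.157], [-14.27, -2.5, -4.57, 0, 0, 0.157], [-14.27, -2.5, -3.43, 0, 0, 0.157], [-14.27, -2.5, -2.5, 0, 0, 0.157], [-14.27, -2.5, -2.15, 0, 0, 0.157]]]
```

Request:
{"method": "carry_out", "body": {
  "steps": [
    [[0.06,-0.3,0,0,0,-0.006],[0.24,-1.3,0,0,0,-0.024],[0.53,-2.8,0,0,0,-0.051],[0.88,-4.7,0,0,0,-0.086],[1.28,-6.7,0,0,0,-0.124],[1.67,-8.8,0,0,0,-0.162],[2.03,-10.7,0,0,0,-0.197],[2.31,-12.2,0,0,0,-0.224],[2.5,-13.1,0,0,0,-0.242],[2.56,-13.48,0,0,0,-0.248],[2.56,-13.48,0.3,0,0,-0.248],[2.56,-13.48,1.2,0,0,-0.248],[2.56,-13.48,2.6,0,0,-0.248],[2.56,-13.48,4.3,0,0,-0.248],[2.56,-13.48,6.1,0,0,-0.248],[2.56,-13.48,7.8,0,0,-0.248],[2.56,-13.48,9.1,0,0,-0.248],[2.56,-13.48,10.0,0,0,-0.248],[2.56,-13.48,10.35,0,0,-0.248],[2.56,-13.48,10.35,0,0,-0.248]]
  ],
  "hand": -1
}}

```text
time: 40.95
ee_pos: [0.4538, 0.0953, -0.0137]
eef_rot: [-0.094, 0.996, -0.0, -0.001]
ft_force: [-0.1, 0.8, -0.5]
width: 0.0872
grip_force: 0.0
```

Request:
{"method": "carry_out", "body": {
  "steps": [
    [[0,0,0,0,0,0],[0,0,0,0,0,0],[0,0,0,0,0,0],[0,0,0,0,0,0],[0,0,0,0,0,0],[0,0,0,0,0,0],[0,0,0,0,0,0],[0,0,0,0,0,0]]
  ],
  "hand": 1,
  "squeeze": 20
}}

```text
time: 41.62
ee_pos: [0.4548, 0.0952, -0.0123]
eef_rot: [-0.094, 0.996, 0.0, 0.0]
ft_force: [-0.8, -1.6, 5.4]
width: 0.0615
grip_force: 20.0
```

Request:
{"method": "carry_out", "body": {
  "steps": [
    [[0,0,-0.4,0,0,0],[0,0,-1.5,0,0,0],[0,0,-2.9,0,0,0],[0,0,-4.4,0,0,0],[0,0,-5.5,0,0,0],[0,0,-5.85,0,0,0],[-0.4,-0.08,-5.85,0,0,0.005],[-1.7,-0.3,-5.85,0,0,0.018],[-3.6,-0.6,-5.85,0,0,0.039],[-5.9,-1.0,-5.85,0,0,0.065],[-8.4,-1.5,-5.85,0,0,0.092],[-10.7,-1.9,-5.85,0,0,0.118],[-12.6,-2.2,-5.85,0,0,0.139],[-13.8,-2.4,-5.85,0,0,0.152],[-14.27,-2.5,-5.85,0,0,0.157],[-14.27,-2.5,-5.5,0,0,0.157],[-14.27,-2.5,-4.6,0,0,0.157],[-14.27,-2.5,-3.4,0,0,0.157],[-14.27,-2.5,-2.5,0,0,0.157],[-14.27,-2.5,-2.15,0,0,0.157]]
  ]
}}

```text
time: 43.28
ee_pos: [0.5973, 0.0972, 0.0064]
eef_rot: [-0.016, 1.0, -0.0, -0.002]
ft_force: [-1.2, 0.0, -1.7]
width: 0.0616
grip_force: 20.0
```

Request:
{"method": "carry_out", "body": {
  "steps": [
    [[0,0,0.3,0,0,0],[0,0,0.6,0,0,0],[0,0,0.8,0,0,0],[0,0,0.9,0,0,0],[0,0,1.0,0,0,0],[0,0,1.0,0,0,0],[0,0,1.0,0,0,0]]
  ]
}}

```text
time: 43.87
ee_pos: [0.5994, 0.0974, -0.0011]
eef_rot: [-0.016, 1.0, 0.0, 0.0]
ft_force: [0.7, 0.5, -1.2]
width: 0.0614
grip_force: 20.0
```

Request:
{"method": "carry_out", "body": {
  "steps": [
    [[0,0,0,0,0,0],[0,0,0,0,0,0],[0,0,0,0,0,0],[0,0,0,0,0,0],[0,0,0,0,0,0],[0,0,-0.5,0,0,0],[0,0,-1.5,0,0,0],[0,0,-3,0,0,0],[0,0,-5,0,0,0],[0,0,-7,0,0,0],[0,0,-9.2,0,0,0],[0,0,-9.2,0,0,0]]
  ],
  "hand": -1
}}

```text
time: 44.87
ee_pos: [0.6019, 0.0975, 0.0962]
eef_rot: [-0.015, 1.0, 0.001, 0.003]
ft_force: [0.5, 0.1, 0.4]
width: 0.0872
grip_force: 0.0
```

```bash
python3 - <<'E'
from h import *
from plan import plan
P,im=shot("wrist","pics/w12.png");m=masks(im)
T,it=shot("top","pics/t12.png");mt=masks(it)
lo,hi=(.38,.05),(.55,.15)
print("p1",bigs(m["blue"],lo,hi,P,.009),bigs(mt["blue"],lo,hi,T,.009))
print("board",bigs(mt["tan"],(.38,.18),(.58,.31),T,.008,50))
lo,hi=(.55,.05),(.66,.15)
print("sp",bigs(m["wh"],lo,hi,P,.028),"T",bigs(mt["wh"],lo,hi,T,.028))
plan([(.457,.095,.09,10.8,10),(.457,.095,-.0175,10.8,9)],start=[.5994,.0972,.09,1.8])
plan([(None,None,.045,None,6),(.488,.228,.045,-3.4,9),(.488,.228,.020,-3.4,4)])
E
```

```text
p1 [(array([0.473 , 0.0985]), 0.0504, 0.0405, -77.2)] []
board [(array([0.5101, 0.2277]), 0.1468, 0.0804, -2.9)]
sp [(array([0.5996, 0.0986]), 0.0888, 0.0617, 1.7)] T []
19 rows, max step cm 2.2
[[[0.35, 0.01, 0.0, 0, 0, -0.004], [1.36, 0.02, 0.0, 0, 0, -0.015], [2.93, 0.05, 0.0, 0, 0, -0.032], [4.92, 0.08, 0.0, 0, 0, -0.054], [7.12, 0.11, 0.0, 0, 0, -0.079], [9.32, 0.15, 0.0, 0, 0, -0.103], [11.3, 0.18, 0.0, 0, 0, -0.125], [12.88, 0.21, 0.0, 0, 0, -0.142], [13.89, 0.22, 0.0, 0, 0, -0.153], [14.24, 0.23, 0.0, 0, 0, -0.157], [14.24, 0.23, 0.32, 0, 0, -0.157], [14.24, 0.23, 1.26, 0, 0, -0.157], [14.24, 0.23, 2.69, 0, 0, -0.157], [14.24, 0.23, 4.44, 0, 0, -0.157], [14.24, 0.23, 6.31, 0, 0, -0.157], [14.24, 0.23, 8.06, 0, 0, -0.157], [14.24, 0.23, 9.49, 0, 0, -0.157], [14.24, 0.23, 10.43, 0, 0, -0.157], [14.24, 0.23, 10.75, 0, 0, -0.157]]]
19 rows, max step cm 2.37
[[[0.0, 0.0, -0.42, 0, 0, 0.0], [0.0, 0.0, -1.56, 0, 0, 0.0], [0.0, 0.0, -3.12, 0, 0, 0.0], [0.0, 0.0, -4.69, 0, 0, 0.0], [0.0, 0.0, -5.83, 0, 0, 0.0], [0.0, 0.0, -6.25, 0, 0, 0.0], [-0.17, 0.38, -6.25, 0, 0, 0.007], [-0.65, 1.46, -6.25, 0, 0, 0.029], [-1.38, 3.12, -6.25, 0, 0, 0.062], [-2.29, 5.16, -6.25, 0, 0, 0.102], [-3.25, 7.33, -6.25, 0, 0, 0.145], [-4.15, 9.36, -6.25, 0, 0, 0.186], [-4.89, 11.02, -6.25, 0, 0, 0.219], [-5.37, 12.11, -6.25, 0, 0, 0.24], [-5.54, 12.48, -6.25, 0, 0, 0.248], [-5.54, 12.48, -5.88, 0, 0, 0.248], [-5.54, 12.48, -5.0, 0, 0, 0.248], [-5.54, 12.48, -4.12, 0, 0, 0.248], [-5.54, 12.48, -3.75, 0, 0, 0.248]]]
```

Request:
{"method": "carry_out", "body": {
  "steps": [
    [[0.35,0,0,0,0,-0.004],[1.4,0,0,0,0,-0.015],[2.9,0.05,0,0,0,-0.032],[4.9,0.08,0,0,0,-0.054],[7.1,0.1,0,0,0,-0.079],[9.3,0.15,0,0,0,-0.103],[11.3,0.2,0,0,0,-0.125],[12.9,0.2,0,0,0,-0.142],[13.9,0.23,0,0,0,-0.153],[14.24,0.23,0,0,0,-0.157],[14.24,0.23,1.3,0,0,-0.157],[14.24,0.23,3.0,0,0,-0.157],[14.24,0.23,5.0,0,0,-0.157],[14.24,0.23,7.0,0,0,-0.157],[14.24,0.23,8.6,0,0,-0.157],[14.24,0.23,9.6,0,0,-0.157],[14.24,0.23,10.2,0,0,-0.157],[14.24,0.23,10.5,0,0,-0.157],[14.24,0.23,10.7,0,0,-0.157],[14.24,0.23,10.7,0,0,-0.157]]
  ],
  "hand": -1
}}

```text
time: 46.63
ee_pos: [0.4572, 0.0953, -0.016]
eef_rot: [-0.094, 0.996, 0.0, 0.0]
ft_force: [-0.5, -0.5, 0.4]
width: 0.0869
grip_force: 0.0
```

Request:
{"method": "carry_out", "body": {
  "steps": [
    [[0,0,0.1,0,0,0],[0,0,0.2,0,0,0],[0,0,0.25,0,0,0],[0,0,0.25,0,0,0]]
  ]
}}

```text
time: 46.97
ee_pos: [0.457, 0.0953, -0.0186]
eef_rot: [-0.094, 0.996, 0.0, 0.0]
ft_force: [-0.0, 0.0, 0.5]
width: 0.0868
grip_force: 0.0
```

Request:
{"method": "carry_out", "body": {
  "steps": [
    [[0,0,0,0,0,0],[0,0,0,0,0,0],[0,0,0,0,0,0],[0,0,0,0,0,0],[0,0,0,0,0,0],[0,0,0,0,0,0],[0,0,0,0,0,0],[0,0,0,0,0,0]]
  ],
  "hand": 1,
  "squeeze": 12
}}

```text
time: 47.63
ee_pos: [0.4568, 0.0952, -0.0188]
eef_rot: [-0.094, 0.996, 0.0, -0.0]
ft_force: [0.2, -0.8, 0.0]
width: 0.0512
grip_force: 11.9
```

Request:
{"method": "carry_out", "body": {
  "steps": [
    [[0,0,-0.4,0,0,0],[0,0,-1.6,0,0,0],[0,0,-3.2,0,0,0],[0,0,-4.8,0,0,0],[0,0,-6.0,0,0,0],[0,0,-6.45,0,0,0],[-0.2,0.4,-6.45,0,0,0.007],[-0.6,1.5,-6.45,0,0,0.029],[-1.4,3.1,-6.45,0,0,0.062],[-2.3,5.2,-6.45,0,0,0.102],[-3.2,7.3,-6.45,0,0,0.145],[-4.1,9.4,-6.45,0,0,0.186],[-4.9,11.0,-6.45,0,0,0.219],[-5.4,12.1,-6.45,0,0,0.24],[-5.54,12.48,-6.45,0,0,0.248],[-5.54,12.48,-6.1,0,0,0.248],[-5.54,12.48,-5.2,0,0,0.248],[-5.54,12.48,-4.3,0,0,0.248],[-5.54,12.48,-3.95,0,0,0.248],[-5.54,12.48,-3.95,0,0,0.248]]
  ]
}}

```text
time: 49.3
ee_pos: [0.487, 0.2268, 0.0192]
eef_rot: [0.03, 1.0, -0.001, -0.001]
ft_force: [0.4, -0.1, -1.3]
width: 0.0512
grip_force: 11.9
```

Request:
{"method": "carry_out", "body": {
  "steps": [
    [[0,0,0.2,0,0,0],[0,0,0.35,0,0,0],[0,0,0.4,0,0,0],[0,0,0.45,0,0,0],[0,0,0.45,0,0,0]]
  ]
}}

```text
time: 49.72
ee_pos: [0.4881, 0.2281, 0.0166]
eef_rot: [0.03, 1.0, 0.0, 0.0]
ft_force: [-1.4, -0.5, 2.7]
width: 0.0512
grip_force: 11.9
```

Request:
{"method": "carry_out", "body": {
  "steps": [
    [[0,0,0,0,0,0],[0,0,0,0,0,0],[0,0,0,0,0,0],[0,0,0,0,0,0],[0,0,0,0,0,0],[0,0,-0.5,0,0,0],[0,0,-1.5,0,0,0],[0,0,-3,0,0,0],[0,0,-5,0,0,0],[0,0,-7,0,0,0],[0,0,-10,0,0,0],[0,0,-13,0,0,0],[0,0,-15,0,0,0],[0,0,-15,0,0,0],[0,0,-15,0,0,0]]
  ],
  "hand": -1
}}

```text
time: 50.97
ee_pos: [0.4886, 0.2285, 0.1681]
eef_rot: [0.03, 1.0, 0.001, 0.001]
ft_force: [-0.2, -0.8, -0.1]
width: 0.087
grip_force: 0.0
```

```bash
python3 - <<'E'
from h import *
s=r.read_state();print(s["ee_pos"],s["time"])
P,im=shot("wrist","pics/w13.png");m=masks(im);np.save("w13.npy",P,allow_pickle=True)
lo,hi=(.38,.18),(.6,.31)
print("W",bigs(m["blue"],lo,hi,P,.044),bigs(m["tan"],lo,hi,P,.008))
lo,hi=(.55,.05),(.8,.31)
print("wh",bigs(m["wh"],lo,hi,P,.007,30))
# row edges of board
t=m["tan"];ys,xs=np.where(t[:, :]);
for v in range(150,320,20):
    c=[x for x in np.where(t[v])[0] if 190<x<360]
    if c: print(v,onz(P,min(c)-.5,v,.008)[:2].round(4),onz(P,max(c)+.5,v,.008)[:2].round(4))
E
```

```text
[0.48864425 0.22848203 0.16809021] 50.9667
W [(array([0.4841, 0.2292]), 0.0776, 0.0511, -2.1)] [(array([0.5103, 0.2274]), 0.1444, 0.0842, -3.2)]
wh [(array([0.6787, 0.2377]), 0.1244, 0.0426, 86.5), (array([0.6548, 0.1103]), 0.0294, 0.0104, 86.5), (array([0.5703, 0.0742]), 0.0617, 0.0291, -53.0), (array([0.5775, 0.2234]), 0.0321, 0.0137, -3.5), (array([0.5629, 0.2244]), 0.0426, 0.0302, -3.4)]
150 [0.4496 0.1888] [0.4545 0.2722]
170 [0.4685 0.1879] [0.4735 0.2717]
190 [0.488  0.1861] [0.493  0.2703]
210 [0.5082 0.1851] [0.5133 0.2698]
230 [0.5291 0.1841] [0.5342 0.2682]
250 [0.5478 0.1353] [0.5558 0.2666]
270 [0.5701 0.1324] [0.5782 0.266 ]
290 [0.5932 0.1304] [0.5938 0.1388]
```

View pics/w13.png

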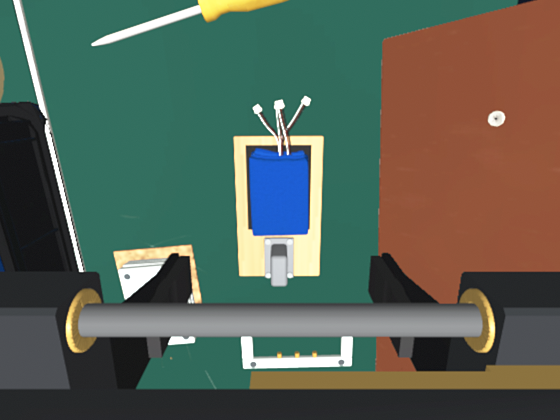

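Four packs lie in a square pile at (279,193). The block is at (279,260) and the dock at (297,350). Next: grip the block and slide the board.

```bash
python3 - <<'E'
from plan import plan
plan([(.561,.2235,.12,-3.2,7),(.561,.2235,-.004,-3.2,11)],start=[.488,.228,.165,-3.4])
plan([(.6008,.2393,-.004,-1.8,18)])
plan([(.661,.2375,-.004,-1.8,18)])
E
```

```text
18 rows, max step cm 1.91
[[[-0.36, 0.0, 0.22, 0, 0, 0.0], [-1.38, 0.0, 0.85, 0, 0, -0.001], [-2.84, -0.01, 1.75, 0, 0, -0.001], [-4.47, -0.01, 2.75, 0, 0, -0.002], [-5.94, -0.01, 3.65, 0, 0, -0.003], [-6.95, -0.02, 4.28, 0, 0, -0.003], [-7.31, -0.02, 4.5, 0, 0, -0.003], [-7.31, -0.02, 4.75, 0, 0, -0.003], [-7.31, -0.02, 5.48, 0, 0, -0.003], [-7.31, -0.02, 6.64, 0, 0, -0.003], [-7.31, -0.02, 8.12, 0, 0, -0.003], [-7.31, -0.02, 9.82, 0, 0, -0.003], [-7.31, -0.02, 11.58, 0, 0, -0.003], [-7.31, -0.02, 13.28, 0, 0, -0.003], [-7.31, -0.02, 14.76, 0, 0, -0.003], [-7.31, -0.02, 15.92, 0, 0, -0.003], [-7.31, -0.02, 16.65, 0, 0, -0.003], [-7.31, -0.02, 16.9, 0, 0, -0.003]]]
18 rows, max step cm 0.38
[[[-0.03, 0.01, 0.0, 0, 0, 0.0], [-0.12, 0.05, 0.0, 0, 0, -0.001], [-0.26, 0.12, 0.0, 0, 0, -0.002], [-0.45, 0.21, 0.0, 0, 0, -0.003], [-0.69, 0.32, 0.0, 0, 0, -0.004], [-0.97, 0.45, 0.0, 0, 0, -0.006], [-1.28, 0.59, 0.0, 0, 0, -0.008], [-1.61, 0.74, 0.0, 0, 0, -0.01], [-1.94, 0.9, 0.0, 0, 0, -0.012], [-2.28, 1.06, 0.0, 0, 0, -0.014], [-2.61, 1.21, 0.0, 0, 0, -0.016], [-2.91, 1.35, 0.0, 0, 0, -0.018], [-3.19, 1.48, 0.0, 0, 0, -0.02], [-3.43, 1.59, 0.0, 0, 0, -0.022], [-3.63, 1.68, 0.0, 0, 0, -0.023], [-3.77, 1.75, 0.0, 0, 0, -0.024], [-3.86, 1.79, 0.0, 0, 0, -0.024], [-3.89, 1.8, 0.0, 0, 0, -0.024]]]
18 rows, max step cm 0.52
[[[-0.05, 0.0, 0.0, 0, 0, 0.0], [-0.18, 0.0, 0.0, 0, 0, 0.0], [-0.4, 0.0, 0.0, 0, 0, 0.0], [-0.7, 0.0, 0.0, 0, 0, 0.0], [-1.08, 0.0, 0.0, 0, 0, 0.0], [-1.51, 0.0, 0.0, 0, 0, 0.0], [-1.98, 0.0, 0.0, 0, 0, 0.0], [-2.49, 0.0, 0.0, 0, 0, 0.0], [-3.01, 0.0, 0.0, 0, 0, 0.0], [-3.53, 0.01, 0.0, 0, 0, 0.0], [-4.04, 0.01, 0.0, 0, 0, 0.0], [-4.52, 0.01, 0.0, 0, 0, 0.0], [-4.95, 0.01, 0.0, 0, 0, 0.0], [-5.32, 0.01, 0.0, 0, 0, 0.0], [-5.62, 0.01, 0.0, 0, 0, 0.0], [-5.84, 0.01, 0.0, 0, 0, 0.0], [-5.98, 0.01, 0.0, 0, 0, 0.0], [-6.02, 0.01, 0.0, 0, 0, 0.0]]]
```

Request:
{"method": "carry_out", "body": {
  "steps": [
    [[-0.4,0,0.2,0,0,0],[-1.4,0,0.9,0,0,0],[-2.8,0,1.8,0,0,0],[-4.5,0,2.8,0,0,0],[-5.9,0,3.7,0,0,0],[-6.95,0,4.3,0,0,-0.003],[-7.3,0,4.5,0,0,-0.003],[-7.3,0,5.2,0,0,-0.003],[-7.3,0,6.6,0,0,-0.003],[-7.3,0,8.1,0,0,-0.003],[-7.3,0,9.8,0,0,-0.003],[-7.3,0,11.6,0,0,-0.003],[-7.3,0,13.3,0,0,-0.003],[-7.3,0,14.8,0,0,-0.003],[-7.3,0,15.9,0,0,-0.003],[-7.3,0,16.6,0,0,-0.003],[-7.3,0,16.9,0,0,-0.003],[-7.3,0,16.9,0,0,-0.003]]
  ],
  "hand": -1
}}

```text
time: 52.52
ee_pos: [0.5605, 0.2238, -0.003]
eef_rot: [0.028, 1.0, -0.0, -0.0]
ft_force: [-0.5, -0.1, 0.3]
width: 0.0871
grip_force: 0.0
```

Request:
{"method": "carry_out", "body": {
  "steps": [
    [[0,0,0,0,0,0],[0,0,0,0,0,0],[0,0,0,0,0,0],[0,0,0,0,0,0],[0,0,0,0,0,0],[0,0,0,0,0,0],[0,0,0,0,0,0],[0,0,0,0,0,0],[0,0,0,0,0,0],[0,0,0,0,0,0],[0,0,0,0,0,0],[0,0,0,0,0,0],[0,0,0,0,0,0],[0,0,0,0,0,0]]
  ],
  "hand": 1,
  "squeeze": 30
}}

```text
time: 53.68
ee_pos: [0.5608, 0.2237, -0.0028]
eef_rot: [0.028, 1.0, -0.0, -0.0]
ft_force: [-0.6, -0.2, -0.0]
width: 0.016
grip_force: 30.0
```

Gripped at 16 mm. Now slide.

Request:
{"method": "carry_out", "body": {
  "steps": [
    [[-0.03,0.01,0,0,0,0],[-0.12,0.05,0,0,0,-0.001],[-0.26,0.12,0,0,0,-0.002],[-0.45,0.21,0,0,0,-0.003],[-0.7,0.32,0,0,0,-0.004],[-1.0,0.45,0,0,0,-0.006],[-1.3,0.6,0,0,0,-0.008],[-1.6,0.75,0,0,0,-0.01],[-1.95,0.9,0,0,0,-0.012],[-2.3,1.05,0,0,0,-0.014],[-2.6,1.2,0,0,0,-0.016],[-2.9,1.35,0,0,0,-0.018],[-3.2,1.5,0,0,0,-0.02],[-3.4,1.6,0,0,0,-0.022],[-3.6,1.7,0,0,0,-0.023],[-3.8,1.75,0,0,0,-0.024],[-3.86,1.8,0,0,0,-0.024],[-3.9,1.8,0,0,0,-0.024],[-3.9,1.8,0,0,0,-0.024]]
  ]
}}

```text
time: 55.27
ee_pos: [0.5991, 0.2391, -0.0028]
eef_rot: [0.016, 1.0, -0.0, -0.002]
ft_force: [-9.4, -3.2, 8.7]
width: 0.0159
grip_force: 30.0
```

```bash
python3 - <<'E'
from h import *
P,im=shot("wrist","pics/w14.png");m=masks(im)
T,it=shot("top","pics/t14.png");mt=masks(it)
s=r.read_state();print(s["ee_pos"],s["width"],s["grip_force"])
print("W blue",bigs(m["blue"],(.4,.18),(.65,.31),P,.044),"tan",bigs(m["tan"],(.4,.18),(.65,.31),P,.008))
t=m["tan"]
for v in range(60,260,25):
    c=[x for x in np.where(t[v])[0] if 190<x<380]
    if c: print(v,onz(P,min(c)-.5,v,.008)[:2].round(4),onz(P,max(c)+.5,v,.008)[:2].round(4))
print("T blue",bigs(mt["blue"],(.4,.18),(.65,.31),T,.044,40),"tan",bigs(mt["tan"],(.4,.18),(.65,.31),T,.008,40),"wh",bigs(mt["wh"],(.6,.15),(.8,.31),T,.007,15))
E
```

```text
[ 0.59904935  0.23916831 -0.00277183] 0.015330339096155127 29.998038061894476
W blue [(array([0.5257, 0.2429]), 0.0725, 0.0501, -0.5)] tan [(array([0.6351, 0.2674]), 0.0392, 0.0053, 1.6), (array([0.6333, 0.2109]), 0.0392, 0.0057, -5.2), (array([0.5442, 0.242 ]), 0.133, 0.0834, -1.7)]
60 [0.4998 0.2038] [0.5024 0.285 ]
85 [0.5102 0.2028] [0.5128 0.2845]
110 [0.5211 0.2017] [0.5237 0.284 ]
135 [0.5323 0.2005] [0.535 0.284]
160 [0.5441 0.2003] [0.5467 0.2835]
185 [0.5563 0.2   ] [0.5589 0.2835]
210 [0.569  0.1997] [0.5716 0.2829]
235 [0.5822 0.199 ] [0.5849 0.2824]
T blue [] tan [(array([0.5362, 0.2124]), 0.1211, 0.034, 1.1)] wh [(array([0.684 , 0.2066]), 0.0681, 0.0265, 86.3), (array([0.7966, 0.189 ]), 0.17, 0.0552, -87.2), (array([0.7553, 0.2826]), 0.164, 0.0164, 14.2)]
```

Request:
{"method": "carry_out", "body": {
  "steps": [
    [[-0.05,0,0,0,0,0],[-0.2,0,0,0,0,0],[-0.4,0,0,0,0,0],[-0.7,0,0,0,0,0],[-1.1,0,0,0,0,0],[-1.5,0,0,0,0,0],[-2.0,0,0,0,0,0],[-2.5,0,0,0,0,0],[-3.0,0,0,0,0,0],[-3.5,0,0,0,0,0],[-4.0,0,0,0,0,0],[-4.5,0,0,0,0,0],[-4.9,0,0,0,0,0],[-5.3,0,0,0,0,0],[-5.6,0,0,0,0,0],[-5.8,0,0,0,0,0],[-5.95,0,0,0,0,0],[-6.0,0,0,0,0,0],[-6.0,0,0,0,0,0]]
  ]
}}

```text
time: 56.95
ee_pos: [0.6591, 0.2385, -0.0027]
eef_rot: [0.016, 1.0, 0.0, -0.002]
ft_force: [-9.4, 0.2, 7.3]
width: 0.0158
grip_force: 30.0
```

```bash
python3 - <<'E'
from h import *
s=r.read_state();print(s["ee_pos"],s["ft_force"],s["width"],s["grip_force"])
P,im=shot("wrist","pics/w15.png");m=masks(im)
t=m["tan"]
for v in range(60,260,40):
    c=[x for x in np.where(t[v])[0] if 190<x<380]
    if c: print(v,onz(P,min(c)-.5,v,.008)[:2].round(4),onz(P,max(c)+.5,v,.008)[:2].round(4))
E
```

```text
[ 0.65913046  0.23849914 -0.0027449 ] [-9.42966127  0.23858633  7.32306673] 0.015756967820971246 29.998729079961777
60 [0.5599 0.2031] [0.5624 0.2843]
100 [0.5768 0.2014] [0.5794 0.2836]
140 [0.5948 0.2   ] [0.5974 0.2834]
180 [0.6139 0.1996] [0.6165 0.2827]
220 [0.6343 0.1986] [0.637  0.2819]
```

Request:
{"method": "carry_out", "body": {
  "steps": [
    [[-0.05,0,0,0,0,0],[-0.1,0,0,0,0,0],[-0.15,0,0,0,0,0],[-0.2,0,0,0,0,0],[-0.25,0,0,0,0,0],[-0.3,0,0,0,0,0],[-0.35,0,0,0,0,0],[-0.4,0,0,0,0,0]]
  ]
}}

```text
time: 57.67
ee_pos: [0.6629, 0.2385, -0.0027]
eef_rot: [0.016, 1.0, 0.0, -0.002]
ft_force: [-10.3, 0.0, 7.4]
width: 0.0156
grip_force: 30.0
```

Request:
{"method": "carry_out", "body": {
  "steps": [
    [[-0.05,0,0,0,0,0],[-0.1,0,0,0,0,0],[-0.15,0,0,0,0,0],[-0.2,0,0,0,0,0]]
  ]
}}

```text
time: 58.0
ee_pos: [0.6649, 0.2384, -0.0027]
eef_rot: [0.016, 1.0, 0.0, -0.002]
ft_force: [-8.7, 0.7, 7.5]
width: 0.0159
grip_force: 30.0
```

Request:
{"method": "carry_out", "body": {
  "steps": [
    [[-0.05,0,0,0,0,0],[-0.1,0,0,0,0,0],[-0.15,0,0,0,0,0]]
  ]
}}

```text
time: 58.25
ee_pos: [0.6654, 0.2384, -0.0027]
eef_rot: [0.016, 1.0, 0.0, -0.003]
ft_force: [-17.1, 0.1, 13.1]
width: 0.0155
grip_force: 30.0
```

Request:
{"method": "carry_out", "body": {
  "steps": [
    [[-0.05,0,0,0,0,0],[-0.1,0,0,0,0,0],[-0.15,0,0,0,0,0]]
  ]
}}

```text
time: 58.5
ee_pos: [0.6654, 0.2384, -0.0027]
eef_rot: [0.016, 1.0, 0.0, -0.004]
ft_force: [-25.0, -1.6, 19.4]
width: 0.0158
grip_force: 30.0
```

Request:
{"method": "carry_out", "body": {
  "steps": [
    [[0.05,0,0,0,0,0],[0.15,0,0,0,0,0],[0.15,0,0,0,0,0]]
  ]
}}

```text
time: 58.75
ee_pos: [0.6654, 0.2384, -0.0027]
eef_rot: [0.016, 1.0, 0.0, -0.003]
ft_force: [-14.0, 0.1, 10.4]
width: 0.0158
grip_force: 30.0
```

Request:
{"method": "carry_out", "body": {
  "steps": [
    [[0,0,0,0,0,0],[0,0,0,0,0,0],[0,0,0,0,0,0],[0,0,0,0,0,0],[0,0,0,0,0,0],[0,0,0,0,0,0],[0,0,0,0,0,0],[0,0,0,0,0,0],[0,0,0,0,0,0],[0,0,-1,0,0,0],[0,0,-3,0,0,0],[0,0,-6,0,0,0],[0,0,-9,0,0,0],[3,0,-13,0,0,0],[6,0,-17,0,0,0],[9,0,-20,0,0,0],[12,0,-23,0,0,0],[14,0,-25,0,0,0],[14,0,-25,0,0,0],[14,0,-25,0,0,0]]
  ],
  "hand": -1
}}

```text
time: 60.42
ee_pos: [0.5281, 0.2429, 0.2508]
eef_rot: [0.016, 1.0, 0.002, 0.002]
ft_force: [1.0, -0.1, 0.3]
width: 0.087
grip_force: 0.0
```

```bash
python3 - <<'E'
from h import *
s=r.read_state();print(s["ee_pos"],s["time"])
P,im=shot("wrist","pics/w16.png");m=masks(im)
T,it=shot("top","pics/t16.png")
cv2.imwrite("pics/w16c.png",cv2.resize(im[120:320,150:400],None,fx=3,fy=3,interpolation=2))
lo,hi=(.5,.18),(.75,.31)
print("tan",bigs(m["tan"],lo,hi,P,.008),"blue",bigs(m["blue"],lo,hi,P,.044))
print("dock",bigs(m["wh"],lo,hi,P,.007,60))
print("sp",bigs(m["wh"],(.5,.03),(.7,.15),P,.028))
E
```

```text
[0.52805951 0.24289559 0.25084181] 60.4167
tan [(array([0.6146, 0.2663]), 0.1421, 0.0348, -1.7), (array([0.613 , 0.2176]), 0.1429, 0.0397, -3.4)] blue [(array([0.5868, 0.2426]), 0.0822, 0.0517, -0.8)]
dock [(array([0.6461, 0.2388]), 0.1243, 0.105, 88.1), (array([0.5274, 0.2449]), 0.0216, 0.0083, -1.8), (array([0.538 , 0.2367]), 0.0513, 0.0101, 28.1)]
sp [(array([0.5977, 0.102 ]), 0.0941, 0.0687, 1.9)]
```

View pics/w16c.png

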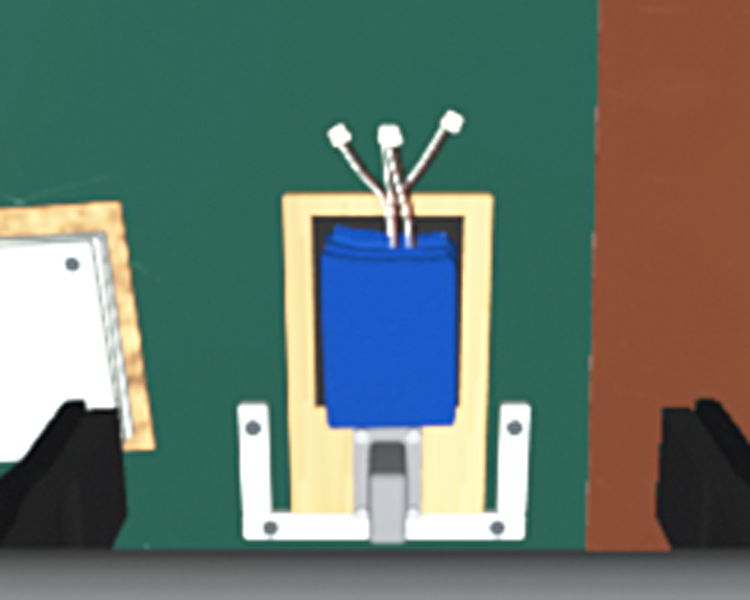

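The board is home and square against the end bar at crop (385,520). The packs are piled squarely at (390,330) and the spacers sit neatly on the pad at left.

```bash
python3 -c "
from bench import r
print(r.close_job())"
```

```text
the job is handed in; nothing more can be done
None
```

The job is handed in, and the judge gave no verdict. All four packs are piled squarely on the board's dark area, the three spacers are in a neat pile on the cork pad, and the board is slid home and square in the dock.

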